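Balance a gear wheel with ring weights

ROBOT

A 6-joint arm with a two-finger parallel gripper is mounted at the origin on the work surface. World frame = base frame: x ahead of the robot, y to its left, z up, the work surface at z = 0. Lengths are in m, angles in rad, forces in N, time in s.
With the tool pointing down it reaches from about 0.225 to 0.725 m from the base axis. Payload 3.1 kg.
Tool frame: the origin (TCP) lies between the finger pads; the fingertips stand 17 mm ahead of it and the grasp point (between the pads) lies 2 mm behind it; z points along the fingers, y is the line along which they close (so a half turn about z gives the same grasp; the last joint's range is limited). The gripper opens to 85 mm and grips with 20 to 120 N. Pads are 22 mm wide; open, the fingers measure 114 mm over their backs; the gripper's body (76 mm by 85 mm) begins 54 mm behind the grasp point. The pads swing forward as they close: fully open they stand 13 mm farther back than shut.
Start: joints at [-1.274, 0.048, 0.099, 1.622, 0, 1.443], TCP at [0.216, -0.478, 0.248] pointing down, gripper open.
Joint ranges: [-2.91, 2.91], [-0.99, 1.94], [-1.21, 1.42], [-2.12, 2.29], [-1.49, 1.47], [-3.14, 3.14]. Speed limits (rad/s): [2.79, 2.79, 3.14, 3.14, 3.14, 3.14].

INTERFACE

Orientations are given as a unit quaternion [x, y, z, w].
In Python, from cell import manip gives the robot as it stands.
- The arm moves only by the tool play_rows, never from a script. Its argument "steps" is a list of rows, each an object with "linear": the shift along the world's x, y, z in cm, a list of three; "yaw": the turn about the world's z in degrees; "fingers": the finger opening in cm, from 0 to 8.54. In form: [{"linear": [x, y, z], "yaw": yaw, "fingers": fingers}, ...]. A call has exactly 5 rows; each row shifts and turns the commanded pose from where the row before left it; what a row does not reach is not made up. A row lasts 1/12 s, in which the tool goes at most 41.7 mm and 7.16 degrees, less where a joint would pass 70% of its speed; a pose out of reach is approached as far as the arm can. A call is refused whole if a number of a shift passes 4.17 or a number of a turn 7.16, either way. A call with a gripper value outside its range is refused whole. The fingers move at their own pace and stop on an object; "newtons" is the grip in N (left out, the last holds). Time passes only in rows, so rows that do not move let the fingers close, or fill a call up. It gives the time, the measured TCP pose, the force, the opening and the grip force at its end, in the units of the state.
- manip.get_state(): the state, without advancing time (a new reading comes with each control period).
- manip.capture(name): name is "side" or "top" or "wrist"; returns the picture (480x640x3 uint8, red, green, blue); there is no depth.
- manip.camera_info(name): a dict with "camera_matrix" (3x3 intrinsics, pixels), "R" (3x3) and "t" (3): a world point X has camera coordinates R X + t; the wrist camera has in their place "T_tool_cam" (4x4, takes a point from camera to tool coordinates, whose origin is the TCP and whose axes are the flange's). Camera axes: x right, y down, z forward; pixel columns grow to the right and rows downward; lengths in m; the calibration is good to about 2 mm. A picture is of the moment at which its call begins: read the wrist's pose just before it. camera_info takes no time and is no camera call.
- manip.hand_in(): hands the job in; it is judged then, once.
The state is a dict: "clock": time; "joints": joint angles; "joint_vel": joint speeds; "effort": joint torques, N m; "tcp_pos": TCP position; "orientation": TCP orientation; "contact_force": force on the tool from outside, world axes, zero at the start; "torque": the same for the moment, N m; "opening": opening from 0.0 (shut) to 1.0 (fully open); "gripper_force": force on a finger pad.
Only numpy, scipy, OpenCV 4.12 (cv2) and the standard library are available. Lean on these libraries where they do the work, as an engineer would, in place of code of your own. Each camera call takes 0.05 s, during which the arm holds its last target. There are 200 camera calls.

TASK

Weigh the gear wheel on the blue balance: thread ring weights from the wooden board over the balance's upright post, lowering each one gently all the way down before letting go, until the beam stays level with the red pointer in the green band. The post stands off-centre, so feel for it and never lean hard on it; do not touch the gear wheel or its pan, leave unused weights lying on the board and do not disturb the other things on the desk.

Things in the scene. Friction and masses are not known exactly. Their poses are not given: they have to be found in the camera images.
- balance: Blue two-pan balance fixed to the desk, base 110 x 250 mm; origin at the centre of its underside, z up, y along the beam to the weight side (+y); the gear wheel is on the -y side. A white dial with a green band stands over the middle, up to 170 mm high; the red pointer moves across it. Both pans stay upright and only rise and fall; where on a pan a load sits does not matter.
- beam (a joint): Beam tilt, rad: 0 = gear side fully down (the start), 0.10 = level, 0.20 = weight side fully down; 0.1 rad is 13 mm at the pans. Green band: 0.10 +- 0.045. Each 10 g of difference tilts the free beam about 0.013 rad from level (beyond 75 g it lies on a stop); it settles in about 1 s. Pushed down, the weight side yields softly (1 to 3 N at the start) up to its stop, then is rigid.
- weight_carrier: Weight side of the balance, rises and falls with the beam; origin on its vertical axis, on top of its black plate; axes as the balance's. On the plate lies an orange round foot, 40 mm in diameter, 4 mm thick, centred on this axis, on which the weights come to rest. The foot turns stiffly (0.025 N m) about the axis and carries the post.
- post_ring (a point): Point on the weight carrier's axis at the height of the post's top, 54 mm above the carrier's origin. The dark steel post (8 mm in diameter, 50 mm tall above the foot) stands 7 mm OFF this axis, in a direction that varies and is not measured: see it or feel for it round this 7 mm circle. A ring on the post's top pushes the beam down; it springs back when the hole drops over the post.
- part_pan: Steel pan 104 mm in diameter on the other side of the balance, carrying the gear wheel on a 12 mm spigot; origin at the centre of its upper face.
- gear_mid (a point): Aluminium gear wheel 82 mm in diameter over its teeth, 14 mm high, lying on the pan; point at its centre, half-way up. Its mass is unknown, between 140 and 222 g. It is not to be touched.
- weight_board: Wooden board 160 x 160 x 14 mm fixed to the desk, on which the four weights stand; origin at the centre of its underside.
- w100_mid (a point): Brass ring weight of 100 g: a plain disc 32 mm in diameter and 18 mm high with an 11.4 mm through hole, standing on its flat face with the hole upright; this point is at its centre, half-way up. z along the hole.
- w50a_mid (a point): Steel ring weight of 50 g: a plain disc 32 mm in diameter and 9 mm high with an 11.4 mm through hole, standing on its flat face with the hole upright; this point is at its centre, half-way up. z along the hole.
- w50b_mid (a point): Steel ring weight of 50 g: a plain disc 32 mm in diameter and 9 mm high with an 11.4 mm through hole, standing on its flat face with the hole upright; this point is at its centre, half-way up. z along the hole.
- w50c_mid (a point): Steel ring weight of 50 g: a plain disc 32 mm in diameter and 9 mm high with an 11.4 mm through hole, standing on its flat face with the hole upright; this point is at its centre, half-way up. z along the hole.
- mug: Bystander: white mug, 80 mm wide, 90 mm high, centre of its underside
- pen_box: Bystander: wooden pen box 80 x 80 x 100 mm with pens to 150 mm, centre of its underside
- stapler: Bystander: black stapler 140 x 36 x 45 mm, centre of its underside
- drive: Bystander: orange disk drive 80 x 120 x 18 mm, centre of its underside
- notes: Bystander: yellow note pad 76 x 76 x 12 mm, centre of its underside
- mouse: Bystander: black computer mouse 62 mm across, 34 mm high, centre of its underside
Mind the look-alikes: they are no part of the job. Of the things shaped like the part that bears w100_mid, the brass one is meant.

How it is judged:
By the outcome, as a careful person would: the job done as asked, in the order asked, and still so for the second after the job is handed in, with the robot touching nothing.
It also fails if it takes over 72 s, if anything falls off the work surface, if the arm or the gripper's body presses on something with over 40 N, if the wrist force passes 120 N, or if a joint passes its speed limit or range.

## Working session

There is one attempt and no reset: what is moved stays moved. The work goes in short steps, Python scripts to look and compute and a tool call to move; the robot and the scene stay as the last step left them, time stands still between calls to the robot, and variables do not carry over. Pictures are saved under pics/ and viewed, at most 10 in all, crops included, and the job is handed in when it is done.

Besides the shell and the picture viewer there is one more tool, called as name(argument=value, ...), one argument or row to a line, values as JSON. play_rows: Moves the arm, as the interface text tells. Its arguments: {"type":"object","properties":{"steps":{"type":"array","items":{"type":"object","properties":{"linear":{"type":"array","items":{"type":"number"}},"yaw":{"type":"number"},"fingers":{"type":"number"}}}},"newtons":{"type":"number"}},"required":["steps"]}

```bash
ls; mkdir -p pics; python3 - <<'E'
from cell import manip
import cv2,numpy as np
for n in("top","side"):
    im=manip.capture(n); cv2.imwrite(f"pics/{n}0.png",im[:,:,::-1])
    c=manip.camera_info(n); print(n,np.round(c["camera_matrix"],1).tolist(),np.round(c["R"],3).tolist(),np.round(c["t"],3).tolist())
print(manip.camera_info("wrist")); print(manip.get_state())
E
```

```text
pics
top [[534.1, 0.0, 320.3], [0.0, 534.1, 239.7], [0.0, 0.0, 1.0]] [[0.0, -1.0, -0.003], [-0.994, -0.0, -0.107], [0.107, 0.003, -0.994]] [0.002, 0.6, 1.277]
side [[474.2, 0.0, 324.3], [0.0, 474.2, 239.7], [0.0, 0.0, 1.0]] [[-0.997, -0.073, 0.007], [-0.048, 0.586, -0.809], [0.055, -0.807, -0.588]] [0.556, 0.137, 1.145]
{'camera_matrix': array([[341.43620675,   0.        , 319.1367264 ],
       [  0.        , 341.43620675, 237.55952935],
       [  0.        ,   0.        ,   1.        ]]), 'T_tool_cam': array([[ 4.63642022e-04, -9.46276079e-01, -3.23359501e-01,
         8.29727825e-02],
       [ 9.99999887e-01,  4.71992186e-04,  5.25948803e-05,
        -1.55862811e-03],
       [ 1.02853881e-04, -3.23359489e-01,  9.46276191e-01,
        -1.25350087e-01],
       [ 0.00000000e+00,  0.00000000e+00,  0.00000000e+00,
         1.00000000e+00]])}
{'clock': 0.1, 'joints': array([-1.27379156e+00,  4.87025769e-02,  9.77385968e-02,  1.62200231e+00,
       -2.47398524e-05,  1.44299145e+00]), 'joint_vel': array([-0.00237059, -0.00051391,  0.00263004,  0.00094359, -0.00017553,
       -0.0010788 ]), 'effort': array([ 2.05397773e-03, -3.39851117e+01,  3.20935357e+01,  1.57121656e-02,
       -1.56655533e-04, -1.71212484e-06]), 'tcp_pos': array([ 0.2162028 , -0.47784281,  0.24721273]), 'orientation': array([ 9.77526200e-01,  2.10811174e-01, -1.04005483e-04, -1.08005443e-03]), 'contact_force': array([-0.398334  , -0.49614314, -0.18554447]), 'torque': array([-0.00820212,  0.00418066,  0.01204127]), 'gripper_force': 0.0, 'opening': 0.9999782913396814}
```

View pics/top0.png

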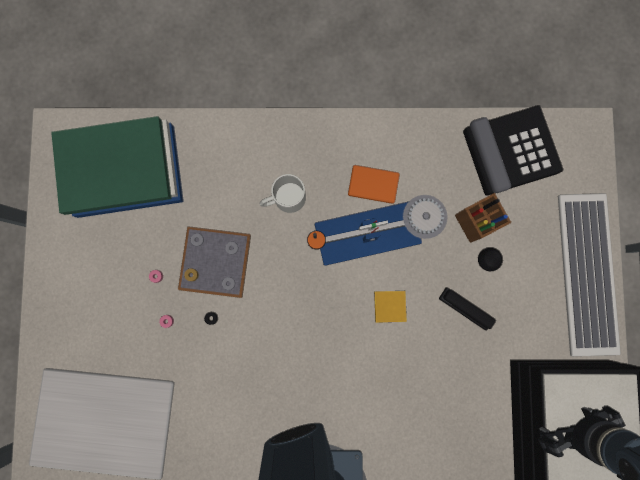

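View pics/side0.png

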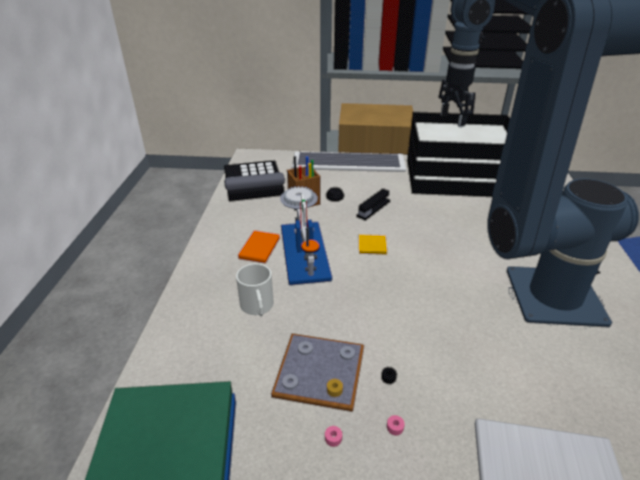

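```bash
cat > h.py <<'E'
from cell import manip
import cv2,numpy as np
from scipy.spatial.transform import Rotation as Ro
def cam(n,s=None):
    c=manip.camera_info(n);K=c["camera_matrix"]
    if n=="wrist":
        s=s or manip.get_state();T=np.eye(4);T[:3,:3]=Ro.from_quat(s["orientation"]).as_matrix();T[:3,3]=s["tcp_pos"]
        M=np.linalg.inv(T@c["T_tool_cam"]);return K,M[:3,:3],M[:3,3]
    return K,np.array(c["R"]),np.array(c["t"])
def ray(c,u,v,z):
    K,R,t=c;C=-R.T@t;d=R.T@np.linalg.solve(K,[u,v,1.]);return C+d*(z-C[2])/d[2]
def proj(c,X):
    K,R,t=c;p=K@(R@np.array(X)+t);return p[:2]/p[2]
def snap(n):
    s=manip.get_state();im=manip.capture(n);return cv2.cvtColor(im,cv2.COLOR_RGB2BGR),cam(n,s)
def blobs(m,a=20):
    n,l,st,ce=cv2.connectedComponentsWithStats(m.astype(np.uint8));return [(st[i].tolist(),np.round(ce[i],1).tolist()) for i in range(1,n) if st[i][4]>=a]
E
python3 - <<'E'
from h import *
c=cam("top");im=cv2.imread("pics/top0.png")
for n,u,v,z in [("brass",190.5,274,.032),("sA",197,240,.023),("sB",231,247,.023),("sC",228,283,.023),("foot",316,240,.06),("foot",316,240,.08),("gear",426,216,.08),("boardc",215,262,.014),("mug",288,190,.09)]: print(n,z,np.round(ray(c,u,v,z),3))
for P in [(190,274)]: pass
hsv=cv2.cvtColor(im,cv2.COLOR_BGR2HSV)
print("orange",blobs((abs(hsv[...,0].astype(int)-9)<7)&(hsv[...,1]>180)&(hsv[...,2]>120)))
print("blue",blobs((abs(hsv[...,0].astype(int)-110)<8)&(hsv[...,1]>150)&(hsv[...,2]>60),200))
a=cv2.resize(im[215:310,160:260],None,fx=4,fy=4,interpolation=2);b=cv2.resize(im[215:310,295:395],None,fx=4,fy=4,interpolation=2)
cv2.imwrite("pics/crop1.png",np.hstack([a,b]))
si=cv2.imread("pics/side0.png");hs=cv2.cvtColor(si,cv2.COLOR_BGR2HSV);print("side orange",blobs((abs(hs[...,0].astype(int)-9)<7)&(hs[...,1]>180)&(hs[...,2]>120)))
E
```

```text
brass 0.032 [0.516 0.318 0.032]
sA 0.023 [0.6   0.307 0.023]
sB 0.023 [0.583 0.222 0.023]
sC 0.023 [0.494 0.228 0.023]
foot 0.06 [0.596 0.012 0.06 ]
foot 0.08 [0.594 0.012 0.08 ]
gear 0.08 [ 0.651 -0.249  0.08 ]
boardc 0.014 [0.546 0.263 0.014]
mug 0.09 [0.712 0.078 0.09 ]
orange [([348, 166, 51, 37, 1398], [373.1, 183.9]), ([308, 232, 17, 16, 199], [316.1, 239.9])]
blue [([73, 124, 108, 93, 538], [139.5, 196.0]), ([315, 203, 91, 33, 1154], [359.8, 219.9]), ([321, 227, 100, 38, 1799], [367.0, 245.3])]
side orange [([239, 231, 40, 31, 794], [258.7, 246.4]), ([302, 240, 17, 11, 126], [310.2, 245.8])]
```

View pics/crop1.png

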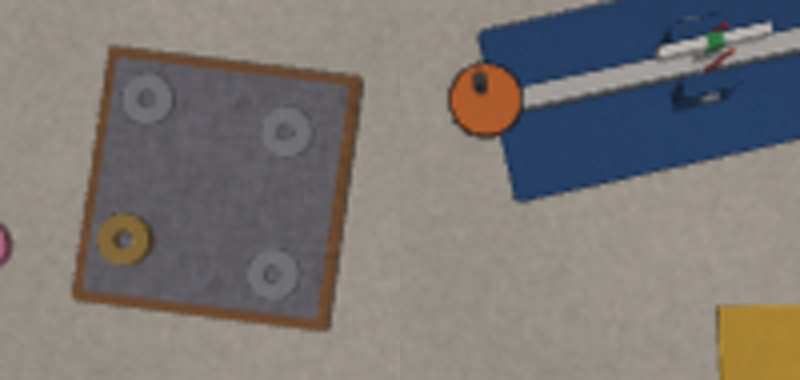

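Top view: the brass weight is at px (190,274) and the steel weights are at (197,240), (231,247) and (228,283). The look-alikes are pink rings at (156,276) and (167,321) and a black ring at (211,318), all off the board. The crop confirms brass on the board. The orange foot is at (316,240), with the post leaning towards the image top. I'll move over the foot for a closer look.

play_rows(
  steps=[
    {"linear": [2.5,3.2,0],"yaw": 5.5,"fingers": 5},
    {"linear": [2.5,3.2,0],"yaw": 5.5,"fingers": 5},
    {"linear": [2.5,3.2,0],"yaw": 5.5,"fingers": 5},
    {"linear": [2.5,3.2,0],"yaw": 5.5,"fingers": 5},
    {"linear": [2.5,3.2,0],"yaw": 5.5,"fingers": 5},
  ],
)

```text
clock: 0.52
tcp_pos: [0.3419, -0.3166, 0.2477]
orientation: [0.899, 0.439, -0.0, -0.0]
contact_force: [1.0, -0.7, 0.1]
opening: 0.586
gripper_force: 0.0
```

play_rows(
  steps=[
    {"linear": [2.5,3.2,0],"yaw": 5.5,"fingers": 5},
    {"linear": [2.5,3.2,0],"yaw": 5.5,"fingers": 5},
    {"linear": [2.5,3.2,0],"yaw": 5.5,"fingers": 5},
    {"linear": [2.5,3.2,0],"yaw": 5.5,"fingers": 5},
    {"linear": [2.5,3.2,0],"yaw": 5.5,"fingers": 5},
  ],
)

```text
clock: 0.93
tcp_pos: [0.467, -0.1564, 0.2479]
orientation: [0.768, 0.64, -0.0, -0.0]
contact_force: [0.5, -0.5, 0.1]
opening: 0.583
gripper_force: 0.0
```

play_rows(
  steps=[
    {"linear": [2.5,3.2,0],"yaw": 5.5,"fingers": 5},
    {"linear": [2.5,3.2,0],"yaw": 5.5,"fingers": 5},
    {"linear": [2.5,3.2,0],"yaw": 5.5,"fingers": 5},
    {"linear": [2,3.2,0],"yaw": 5,"fingers": 5},
    {"linear": [0,0,0],"yaw": 0,"fingers": 5},
  ],
)

```text
clock: 1.35
tcp_pos: [0.5636, -0.0245, 0.2465]
orientation: [0.633, 0.774, 0.001, -0.001]
contact_force: [-0.6, -1.5, -0.3]
opening: 0.585
gripper_force: 0.0
```

```bash
python3 - <<'E'
from h import *
im,c=snap("wrist");np.savez("w1.npz",K=c[0],R=c[1],t=c[2]);cv2.imwrite("pics/w1.png",im)
s=manip.get_state();print(s["clock"],s["tcp_pos"],s["joints"],s["opening"],s["contact_force"])
hsv=cv2.cvtColor(im,cv2.COLOR_BGR2HSV)
B=blobs((abs(hsv[...,0].astype(int)-9)<7)&(hsv[...,1]>170)&(hsv[...,2]>90),100);print(B)
# triangulate foot: top+side
def tri(obs):
    A=[];b=[]
    for (K,R,t),u,v in obs:
        P=K@np.c_[R,t]
        for r,w in((0,u),(1,v)): A.append(P[r,:3]-w*P[2,:3]);b.append(w*P[2,3]-P[r,3])
    return np.linalg.lstsq(np.array(A),np.array(b),rcond=None)[0]
print(tri([(cam("top"),316.1,239.9),(cam("side"),310.2,245.8)]))
for bb in B: print(tri([(cam("top"),316.1,239.9),(c,*bb[1])]))
E
```

```text
1.4 [ 0.56211831 -0.02716298  0.24679515] [-1.67747347e-01  1.49545480e-01  2.05465109e-01  1.62899007e+00
  5.71744926e-04  1.20838022e+00] 0.5884483539706572 [-0.07156847 -0.01782542 -0.35321662]
[([340, 170, 55, 54, 2002], [364.6, 195.6]), ([413, 265, 90, 94, 4993], [454.9, 309.8])]
[0.58973384 0.01137518 0.1247698 ]
[0.59153825 0.0116186  0.1078729 ]
[0.57518167 0.01361521 0.30226474]
```

View pics/w1.png

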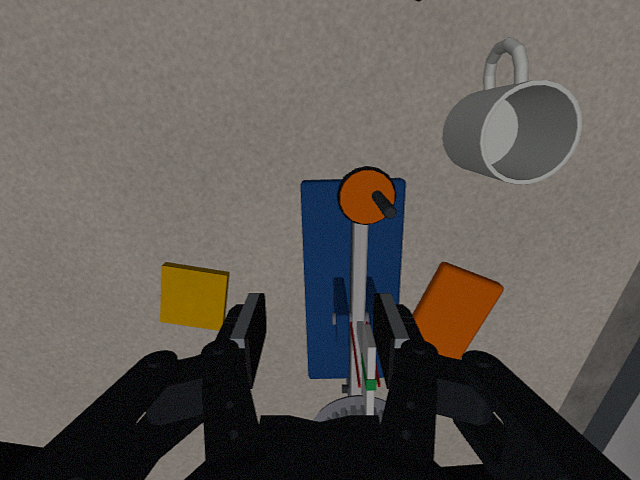

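The wrist view shows the foot at px (367,197) and the post leaning from about (377,196) at its base to (390,212) at its top. I'll measure it on an enlarged crop.

```bash
python3 - <<'E'
from h import *
im=cv2.imread("pics/w1.png");d=np.load("w1.npz");c=(d["K"],d["R"],d["t"])
cv2.imwrite("pics/w1c.png",cv2.resize(im[160:240,325:425],None,fx=7,fy=7,interpolation=cv2.INTER_CUBIC))
hsv=cv2.cvtColor(im,cv2.COLOR_BGR2HSV);m=((abs(hsv[...,0].astype(int)-9)<7)&(hsv[...,1]>170)&(hsv[...,2]>90)).astype(np.uint8)
m[:, 400:]=0;ct=max(cv2.findContours(m,0,1)[0],key=cv2.contourArea);h=cv2.convexHull(ct);e=cv2.fitEllipse(h);print(e)
for z in(.105,.115,.125):
    F=ray(c,*e[0],z);r=[np.linalg.norm(ray(c,e[0][0]+s*e[1][0]/2,e[0][1],z)-F) for s in(1,-1)]
    print(z,F,r,[ray(c,u,v,z+.0)[:2]-F[:2] for u,v in[(376,195),(378,197)]],"topoff",ray(c,390,211,z+.05)[:2]-F[:2])
E
```

```text
((366.7952575683594, 196.4164276123047), (52.59048843383789, 55.318870544433594), 58.85894775390625)
0.105 [0.594346   0.01096198 0.105     ] [np.float64(0.020864800699194403), np.float64(0.02086567324957388)] [array([0.00687424, 0.00255102]), array([0.00883299, 0.00130637])] topoff [0.00823076 0.00240635]
0.115 [0.59254921 0.01272091 0.115     ] [np.float64(0.020083904568120467), np.float64(0.020084744462007018)] [array([0.00661696, 0.00245554]), array([0.00850241, 0.00125748])] topoff [0.00743815 0.00270049]
0.125 [0.59075241 0.01447984 0.125     ] [np.float64(0.01930300843704653), np.float64(0.019303815674440155)] [array([0.00635969, 0.00236006]), array([0.00817182, 0.00120858])] topoff [0.00664554 0.00299462]
```

View pics/w1c.png

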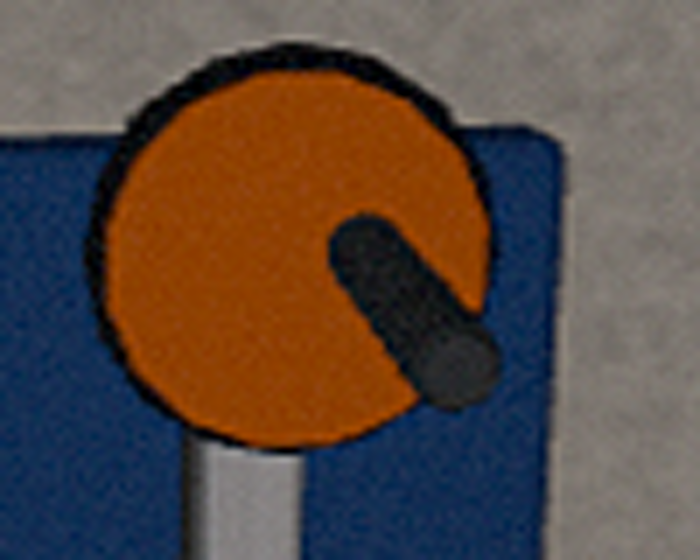

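The post top centre is at about (390.7,212.4), which puts the post near (0.599, 0.014) with the foot top at z≈0.115. Next I'll go to the board, over the brass weight.

play_rows(
  steps=[
    {"linear": [-0.5,3.7,0],"yaw": 0,"fingers": 5},
    {"linear": [-0.5,3.7,0],"yaw": 0,"fingers": 5},
    {"linear": [-0.5,3.7,0],"yaw": 0,"fingers": 5},
    {"linear": [-0.5,3.7,0],"yaw": 0,"fingers": 5},
    {"linear": [-0.5,3.7,-1],"yaw": 0,"fingers": 5},
  ],
)

```text
clock: 1.82
tcp_pos: [0.5366, 0.1549, 0.2402]
orientation: [0.638, 0.77, 0.001, 0.001]
contact_force: [-0.2, -0.1, -0.2]
opening: 0.587
gripper_force: 0.0
```

play_rows(
  steps=[
    {"linear": [-0.5,3.5,-2],"yaw": 0,"fingers": 5},
    {"linear": [-0.5,3.5,-2],"yaw": 0,"fingers": 5},
    {"linear": [-0.5,3.5,-2],"yaw": 0,"fingers": 5},
    {"linear": [-0.5,3.5,-2],"yaw": 0,"fingers": 5},
    {"linear": [0,0,0],"yaw": 0,"fingers": 5},
  ],
)

```text
clock: 2.23
tcp_pos: [0.512, 0.2978, 0.1524]
orientation: [0.635, 0.772, -0.003, -0.003]
contact_force: [-0.4, -1.6, -0.8]
opening: 0.587
gripper_force: 0.0
```

```bash
cat >> h.py <<'E'
def rings(im,c,ztop):
    "bright discs (brass or steel): outer circle centre at plane ztop"
    g=cv2.medianBlur(cv2.cvtColor(im,cv2.COLOR_BGR2GRAY),5)
    C=cv2.HoughCircles(g,cv2.HOUGH_GRADIENT,1,40,param1=80,param2=25,minRadius=18,maxRadius=60)
    return [] if C is None else [(np.round(k,1).tolist(),np.round(ray(c,k[0],k[1],ztop),4).tolist()) for k in C[0]]
E
python3 - <<'E'
from h import *
im,c=snap("wrist");np.savez("w2.npz",K=c[0],R=c[1],t=c[2]);cv2.imwrite("pics/w2.png",im)
s=manip.get_state();print(s["clock"],s["tcp_pos"],s["contact_force"])
hsv=cv2.cvtColor(im,cv2.COLOR_BGR2HSV)
print(blobs((abs(hsv[...,0].astype(int)-21)<6)&(hsv[...,1]>110)&(hsv[...,2]>60),100))
for r in rings(im,c,.023): print(r)
E
```

```text
2.2833 [0.5133487  0.29536614 0.15435109] [ 0.74879916 -0.60641167  0.28061244]
[([312, 187, 42, 42, 1202], [331.9, 207.3])]
([193.5, 93.5, 26.600000381469727], [0.405, 0.3816, 0.023])
([436.5, 239.5, 18.5], [0.6014, 0.3119, 0.023])
([194.5, 233.5, 21.200000762939453], [0.4136, 0.2794, 0.023])
([354.5, 79.5, 24.100000381469727], [0.5122, 0.4116, 0.023])
([284.5, 305.5, 18.299999237060547], [0.4935, 0.23, 0.023])
```

View pics/w2.png

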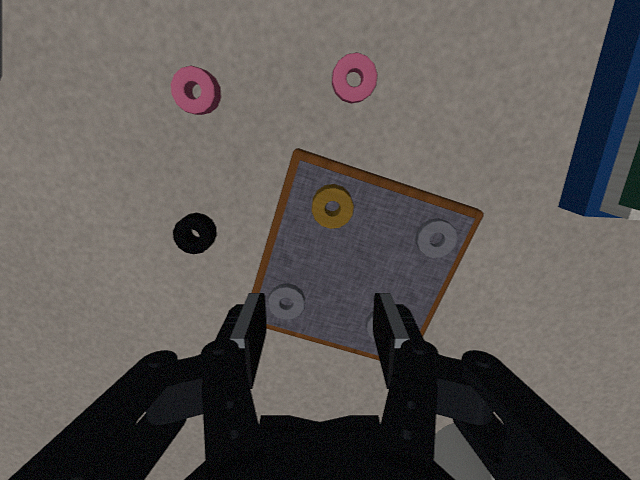

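The brass weight's hole is at px (332,208). The steel weights are at (437,240) and (286,302), with the third under the right finger.

```bash
python3 - <<'E'
from h import *
d=np.load("w2.npz");c=(d["K"],d["R"],d["t"])
for u,v in[(332,208),(332.5,206.5)]:print(ray(c,u,v,.032))
s=manip.get_state();print(s["tcp_pos"])
E
```

```text
[0.5149056  0.32289038 0.032     ]
[0.51503472 0.3240733  0.032     ]
[0.5133487  0.29536614 0.15435109]
```

play_rows(
  steps=[
    {"linear": [0.1,1.4,-2],"yaw": 0,"fingers": 5},
    {"linear": [0.1,1.3,-2.5],"yaw": 0,"fingers": 5},
    {"linear": [0,0,-3],"yaw": 0,"fingers": 5},
    {"linear": [0,0,-2],"yaw": 0,"fingers": 5},
    {"linear": [0,0,0],"yaw": 0,"fingers": 5},
  ],
)

```text
clock: 2.7
tcp_pos: [0.5154, 0.318, 0.058]
orientation: [0.638, 0.77, -0.005, -0.002]
contact_force: [-1.4, -0.9, -0.3]
opening: 0.585
gripper_force: 0.0
```

play_rows(
  steps=[
    {"linear": [0,0,-0.8],"yaw": 0,"fingers": 5},
    {"linear": [0,0,-0.8],"yaw": 0,"fingers": 5},
    {"linear": [0,0,-0.3],"yaw": 0,"fingers": 5},
    {"linear": [0,0,-0.2],"yaw": 0,"fingers": 5},
    {"linear": [0,0,0],"yaw": 0,"fingers": 5},
  ],
)

```text
clock: 3.12
tcp_pos: [0.5189, 0.3216, 0.043]
orientation: [0.637, 0.771, 0.001, 0.0]
contact_force: [0.6, 0.6, -0.1]
opening: 0.583
gripper_force: 0.0
```

```bash
python3 - <<'E'
from h import *
im,c=snap("wrist");cv2.imwrite("pics/w3.png",im[180:420,180:460])
s=manip.get_state();print(s["clock"],s["tcp_pos"],s["contact_force"])
E
```

```text
3.1667 [0.5188922  0.32176274 0.04315469] [-0.25754333  0.40689899  0.0730348 ]
```

View pics/w3.png

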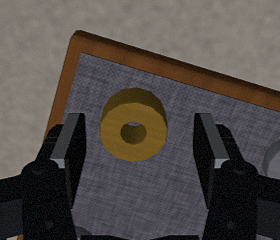

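The close-up confirms the brass ring between the fingers at about px (314,311), roughly 4 mm to the left of centre. I'll correct that, go down and grip.

play_rows(
  steps=[
    {"linear": [-0.35,0,-0.2],"yaw": 0,"fingers": 5},
    {"linear": [0,0,-0.2],"yaw": 0,"fingers": 5},
    {"linear": [0,0,-0.2],"yaw": 0,"fingers": 4.2},
    {"linear": [0,0,-0.1],"yaw": 0,"fingers": 3.8},
    {"linear": [0,0,0],"yaw": 0,"fingers": 3.6},
  ],
)

```text
clock: 3.58
tcp_pos: [0.5146, 0.3217, 0.0349]
orientation: [0.637, 0.771, -0.0, -0.0]
contact_force: [1.1, 0.8, -0.4]
opening: 0.421
gripper_force: 0.0
```

play_rows(
  steps=[
    {"linear": [0,0,0],"yaw": 0,"fingers": 2.8},
    {"linear": [0,0,0],"yaw": 0,"fingers": 2.8},
    {"linear": [0,0,0],"yaw": 0,"fingers": 2.8},
    {"linear": [0,0,0],"yaw": 0,"fingers": 2.8},
    {"linear": [0,0,0],"yaw": 0,"fingers": 2.8},
  ],
  newtons=25,
)

```text
clock: 4.0
tcp_pos: [0.5149, 0.3217, 0.0354]
orientation: [0.637, 0.771, 0.0, -0.0]
contact_force: [0.5, -0.1, 0.5]
opening: 0.366
gripper_force: 24.9
```

play_rows(
  steps=[
    {"linear": [0,0,1],"yaw": 0,"fingers": 2.8},
    {"linear": [0,0,4],"yaw": 0,"fingers": 2.8},
    {"linear": [0,0,4],"yaw": 0,"fingers": 2.8},
    {"linear": [0.5,-2,3.5],"yaw": 0,"fingers": 2.8},
    {"linear": [0.5,-2,3.5],"yaw": 0,"fingers": 2.8},
  ],
)

```text
clock: 4.42
tcp_pos: [0.5244, 0.282, 0.1978]
orientation: [0.636, 0.771, 0.0, 0.0]
contact_force: [1.0, 0.4, -0.8]
opening: 0.363
gripper_force: 25.1
```

play_rows(
  steps=[
    {"linear": [0.8,-3.4,2],"yaw": 0,"fingers": 2.8},
    {"linear": [0.9,-4,0],"yaw": 0,"fingers": 2.8},
    {"linear": [0.9,-4,0],"yaw": 0,"fingers": 2.8},
    {"linear": [0.9,-4,0],"yaw": 0,"fingers": 2.8},
    {"linear": [0.9,-4,0],"yaw": 0,"fingers": 2.8},
  ],
)

```text
clock: 4.83
tcp_pos: [0.5689, 0.0859, 0.2165]
orientation: [0.637, 0.771, 0.0, 0.0]
contact_force: [1.3, -0.2, -1.3]
opening: 0.362
gripper_force: 25.1
```

play_rows(
  steps=[
    {"linear": [0.9,-4,0],"yaw": 0,"fingers": 2.8},
    {"linear": [0.9,-4,0],"yaw": 0,"fingers": 2.8},
    {"linear": [0.9,-3.3,0],"yaw": 0,"fingers": 2.8},
    {"linear": [0,0,0],"yaw": 0,"fingers": 2.8},
    {"linear": [0,0,0],"yaw": 0,"fingers": 2.8},
  ],
)

```text
clock: 5.25
tcp_pos: [0.5958, -0.0274, 0.2154]
orientation: [0.639, 0.769, -0.0, -0.0]
contact_force: [0.5, 1.0, -1.5]
opening: 0.365
gripper_force: 25.2
```

```bash
python3 - <<'E'
from h import *
im,c=snap("wrist");np.savez("w4.npz",K=c[0],R=c[1],t=c[2]);cv2.imwrite("pics/w4.png",im)
cv2.imwrite("pics/w4c.png",cv2.resize(im[120:345,200:460],None,fx=2.6,fy=2.6,interpolation=2))
s=manip.get_state();print(s["clock"],s["tcp_pos"],s["contact_force"],s["opening"])
E
```

```text
5.3 [ 0.59563374 -0.02587125  0.21553878] [-0.2382737   0.67751601 -1.71968279] 0.3682399082676867
```

View pics/w4c.png

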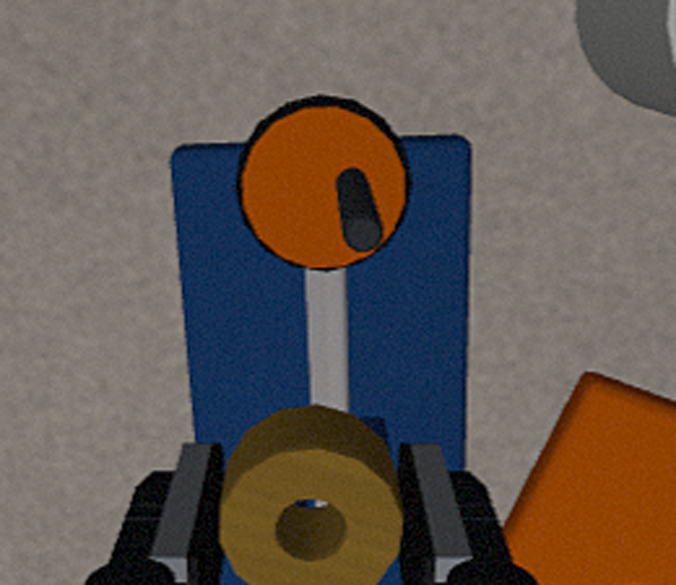

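```bash
python3 - <<'E'
from h import *
d=np.load("w4.npz");c=(d["K"],d["R"],d["t"]);im=cv2.imread("pics/w4.png")
hsv=cv2.cvtColor(im,cv2.COLOR_BGR2HSV);m=((abs(hsv[...,0].astype(int)-9)<7)&(hsv[...,1]>170)&(hsv[...,2]>90)).astype(np.uint8)
m[230:]=0;ct=max(cv2.findContours(m,0,1)[0],key=cv2.contourArea);e=cv2.fitEllipse(cv2.convexHull(ct));print(e)
for z in(.11,.115,.12):
    F=ray(c,*e[0],z);r=np.linalg.norm(ray(c,e[0][0]+e[1][1]/2,e[0][1],z)-F);print(z,F,r,"base",ray(c,335.8,191,z),"top",ray(c,339.2,209.6,z+.05))
print("ring",ray(c,319.6,323.1,.2121))
E
```

```text
((324.0361328125, 191.6014404296875), (61.71170425415039, 63.124176025390625), 87.60953521728516)
0.11 [0.59117346 0.01155668 0.11      ] 0.021549254170541318 base [0.59898446 0.01344725 0.11      ] top [0.59866882 0.01292293 0.16      ]
0.115 [0.59092479 0.01251239 0.115     ] 0.02108243287313824 base [0.59856659 0.014362   0.115     ] top [0.59814411 0.01410514 0.165     ]
0.12 [0.59067612 0.0134681  0.12      ] 0.020615611575735267 base [0.59814871 0.01527676 0.12      ] top [0.59761941 0.01528736 0.17      ]
ring [ 0.59513761 -0.02607454  0.2121    ]
```

play_rows(
  steps=[
    {"linear": [0.1,1.4,0],"yaw": 0,"fingers": 2.8},
    {"linear": [0.1,1.4,0],"yaw": 0,"fingers": 2.8},
    {"linear": [0.1,1.25,-0.5],"yaw": 0,"fingers": 2.8},
    {"linear": [0,0,-1],"yaw": 0,"fingers": 2.8},
    {"linear": [0,0,-0.4],"yaw": 0,"fingers": 2.8},
  ],
)

```text
clock: 5.72
tcp_pos: [0.5983, 0.0178, 0.1948]
orientation: [0.636, 0.772, -0.0, -0.001]
contact_force: [-0.5, -0.3, -1.3]
opening: 0.365
gripper_force: 25.2
```

play_rows(
  steps=[
    {"linear": [0,0,0],"yaw": 0,"fingers": 2.8},
    {"linear": [0,0,-0.2],"yaw": 0,"fingers": 2.8},
    {"linear": [0,0,-0.2],"yaw": 0,"fingers": 2.8},
    {"linear": [0,0,-0.2],"yaw": 0,"fingers": 2.8},
    {"linear": [0,0,0],"yaw": 0,"fingers": 2.8},
  ],
)

```text
clock: 6.13
tcp_pos: [0.5986, 0.0149, 0.1899]
orientation: [0.637, 0.771, -0.0, -0.0]
contact_force: [-0.0, 0.5, -2.0]
opening: 0.365
gripper_force: 25.1
```

play_rows(
  steps=[
    {"linear": [0,0,-0.2],"yaw": 0,"fingers": 2.8},
    {"linear": [0,0,-0.2],"yaw": 0,"fingers": 2.8},
    {"linear": [0,0,-0.2],"yaw": 0,"fingers": 2.8},
    {"linear": [0,0,-0.2],"yaw": 0,"fingers": 2.8},
    {"linear": [0,0,0],"yaw": 0,"fingers": 2.8},
  ],
)

```text
clock: 6.55
tcp_pos: [0.5987, 0.015, 0.1816]
orientation: [0.637, 0.771, -0.0, -0.0]
contact_force: [-0.0, 0.6, -0.7]
opening: 0.366
gripper_force: 25.1
```

```bash
python3 - <<'E'
from h import *
im,c=snap("wrist");sd,cs=snap("side");cv2.imwrite("pics/side1.png",sd)
a=cv2.resize(im[150:350,210:430],None,fx=2,fy=2);b=cv2.resize(sd[190:290,260:360],(400,400),interpolation=2)
cv2.imwrite("pics/v5.png",np.hstack([a,b]))
s=manip.get_state();print(s["clock"],s["tcp_pos"],s["contact_force"],s["torque"])
E
```

```text
6.65 [0.59871808 0.01502814 0.18191843] [-0.02767643 -0.31226255 -1.8564945 ] [0.09988678 0.0574184  0.02288321]
```

View pics/v5.png

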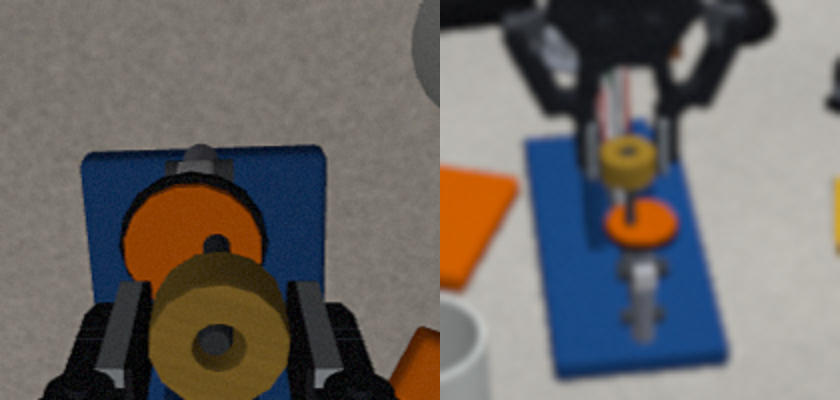

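The post top shows inside the hole (crop px 217,340), so the ring is threaded. I'll keep lowering it.

play_rows(
  steps=[
    {"linear": [0,0,-0.6],"yaw": 0,"fingers": 2.8},
    {"linear": [0,0,-0.6],"yaw": 0,"fingers": 2.8},
    {"linear": [0,0,-0.6],"yaw": 0,"fingers": 2.8},
    {"linear": [0,0,-0.6],"yaw": 0,"fingers": 2.8},
    {"linear": [0,0,0],"yaw": 0,"fingers": 2.8},
  ],
)

```text
clock: 7.07
tcp_pos: [0.5978, 0.015, 0.1558]
orientation: [0.637, 0.771, -0.001, -0.001]
contact_force: [-0.6, 0.1, -1.6]
opening: 0.362
gripper_force: 25.1
```

play_rows(
  steps=[
    {"linear": [0,0,-0.4],"yaw": 0,"fingers": 2.8},
    {"linear": [0,0,-0.4],"yaw": 0,"fingers": 2.8},
    {"linear": [0,0,-0.3],"yaw": 0,"fingers": 2.8},
    {"linear": [0,0,-0.2],"yaw": 0,"fingers": 2.8},
    {"linear": [0,0,0],"yaw": 0,"fingers": 2.8},
  ],
)

```text
clock: 7.48
tcp_pos: [0.5989, 0.0152, 0.145]
orientation: [0.637, 0.771, 0.0, 0.0]
contact_force: [-0.3, 1.2, 0.6]
opening: 0.368
gripper_force: 25.2
```

play_rows(
  steps=[
    {"linear": [0,0,-0.1],"yaw": 0,"fingers": 2.8},
    {"linear": [0,0,-0.1],"yaw": 0,"fingers": 2.8},
    {"linear": [0,0,-0.1],"yaw": 0,"fingers": 2.8},
    {"linear": [0,0,0],"yaw": 0,"fingers": 2.8},
    {"linear": [0,0,0],"yaw": 0,"fingers": 2.8},
  ],
)

```text
clock: 7.9
tcp_pos: [0.599, 0.0152, 0.1424]
orientation: [0.637, 0.771, 0.0, 0.0]
contact_force: [0.0, 0.9, 0.0]
opening: 0.37
gripper_force: 25.3
```

```bash
cat >> h.py <<'E'
def orange(im,lo=150):
    hsv=cv2.cvtColor(im,cv2.COLOR_BGR2HSV);return blobs((abs(hsv[...,0].astype(int)-9)<7)&(hsv[...,1]>lo)&(hsv[...,2]>70),40)
def stat():
    s=manip.get_state();print(round(s["clock"],2),np.round(s["tcp_pos"],4),np.round(s["contact_force"],1),round(s["opening"],3))
E
python3 - <<'E'
from h import *
sd,_=snap("side");cv2.imwrite("pics/side2.png",sd)
print("side0",orange(cv2.imread("pics/side0.png")));print("side1",orange(cv2.imread("pics/side1.png")));print("now",orange(sd));stat()
c=cam("side");print("px/mm",[proj(c,[.591,.0127,z])[1] for z in(.115,.125)])
E
```

```text
side0 [([288, 168, 31, 27, 356], [304.9, 179.6]), ([239, 231, 40, 31, 826], [258.7, 246.3]), ([302, 240, 17, 12, 154], [309.9, 245.9]), ([272, 349, 90, 61, 388], [319.4, 397.1])]
side1 [([239, 231, 40, 31, 827], [258.6, 246.3]), ([302, 240, 17, 12, 154], [309.9, 245.9]), ([272, 349, 90, 61, 386], [319.3, 397.2])]
now [([239, 231, 40, 31, 827], [258.6, 246.3]), ([304, 247, 15, 8, 59], [312.4, 251.1]), ([272, 349, 90, 61, 388], [319.3, 397.2])]
7.95 [0.5989 0.0152 0.1424] [-0.2  1.7  0.6] 0.369
px/mm [np.float64(249.50164246566519), np.float64(246.04849834159745)]
```

play_rows(
  steps=[
    {"linear": [0,0,0],"yaw": 0,"fingers": 3.4},
    {"linear": [0,0,0],"yaw": 0,"fingers": 3.7},
    {"linear": [0,0,0],"yaw": 0,"fingers": 4},
    {"linear": [0,0,0],"yaw": 0,"fingers": 4.3},
    {"linear": [0,0,0],"yaw": 0,"fingers": 4.5},
  ],
)

```text
clock: 8.37
tcp_pos: [0.599, 0.015, 0.1424]
orientation: [0.637, 0.771, 0.0, 0.0]
contact_force: [0.2, 0.4, 0.6]
opening: 0.527
gripper_force: 0.0
```

play_rows(
  steps=[
    {"linear": [0,0,0.5],"yaw": 0,"fingers": 4.5},
    {"linear": [0,0,1.5],"yaw": 0,"fingers": 4.5},
    {"linear": [0,0,2],"yaw": 0,"fingers": 4.5},
    {"linear": [0,0,2],"yaw": 0,"fingers": 4.5},
    {"linear": [0,0,2],"yaw": 0,"fingers": 4.5},
  ],
)

```text
clock: 8.78
tcp_pos: [0.5986, 0.0151, 0.2232]
orientation: [0.637, 0.771, -0.0, -0.0]
contact_force: [0.5, -0.5, 0.1]
opening: 0.527
gripper_force: 0.0
```

```bash
cat >> h.py <<'E'
def brass(im):
    hsv=cv2.cvtColor(im,cv2.COLOR_BGR2HSV);return blobs((abs(hsv[...,0].astype(int)-21)<5)&(hsv[...,1]>130)&(hsv[...,2]>60),30)
def dial(im):
    "green band and red pointer pixels in the top view near the dial"
    hsv=cv2.cvtColor(im,cv2.COLOR_BGR2HSV).astype(int);R=hsv[195:260,340:410]
    g=blobs((abs(R[...,0]-65)<20)&(R[...,1]>110)&(R[...,2]>50),3);r=blobs(((R[...,0]<6)|(R[...,0]>172))&(R[...,1]>120)&(R[...,2]>50),3);return "green",g,"red",r
E
python3 - <<'E'
from h import *
sd,_=snap("side");cv2.imwrite("pics/side3.png",sd);w,c=snap("wrist");cv2.imwrite("pics/w6.png",w);np.savez("w6.npz",K=c[0],R=c[1],t=c[2]);tp,_=snap("top");cv2.imwrite("pics/top3.png",tp)
for n in(2,3):
    i=cv2.imread(f"pics/side{n}.png");print(n,"orange",[b for b in orange(i) if b[1][0]>290 and b[1][1]<300],"brass",brass(i))
print("wrist",orange(w),brass(w));stat()
print(dial(cv2.imread("pics/top0.png")),dial(tp))
E
```

```text
2 orange [([304, 247, 15, 8, 59], [312.4, 251.1])] brass [([340, 105, 73, 48, 3182], [375.1, 128.1]), ([359, 235, 28, 19, 495], [372.3, 243.9]), ([301, 239, 13, 13, 140], [306.8, 244.9])]
3 orange [([303, 241, 16, 11, 69], [312.7, 247.5])] brass [([340, 105, 73, 48, 3178], [375.1, 128.1]), ([359, 235, 28, 19, 495], [372.3, 243.9]), ([301, 236, 13, 13, 133], [306.6, 242.3])]
wrist [([297, 0, 84, 29, 637], [344.8, 11.8]), ([277, 218, 48, 53, 876], [291.8, 238.8]), ([398, 291, 69, 65, 2411], [432.3, 322.1]), ([365, 355, 13, 25, 188], [370.7, 368.2])] [([292, 228, 48, 48, 1304], [315.2, 251.4]), ([119, 294, 69, 64, 3643], [150.7, 325.3])]
8.93 [0.6002 0.0151 0.225 ] [-0.3  0.8  0.3] 0.521
('green', [([32, 28, 4, 5, 14], [33.1, 29.8])], 'red', []) ('green', [([32, 28, 4, 5, 14], [33.1, 29.8])], 'red', [])
```

play_rows(
  steps=[
    {"linear": [-1.7,3.6,0],"yaw": 0,"fingers": 5},
    {"linear": [-1.8,3.6,0],"yaw": 0,"fingers": 5},
    {"linear": [-1.8,3.6,0],"yaw": 0,"fingers": 5},
    {"linear": [-1.8,3.6,0],"yaw": 0,"fingers": 5},
    {"linear": [-1.8,3.6,-1],"yaw": 0,"fingers": 5},
  ],
)

```text
clock: 9.35
tcp_pos: [0.5093, 0.1965, 0.2128]
orientation: [0.637, 0.77, 0.001, 0.001]
contact_force: [0.5, 0.9, 0.8]
opening: 0.583
gripper_force: 0.0
```

play_rows(
  steps=[
    {"linear": [-1.7,3,-2],"yaw": 0,"fingers": 5},
    {"linear": [0,0.5,-4],"yaw": 0,"fingers": 5},
    {"linear": [0,0,-4],"yaw": 0,"fingers": 5},
    {"linear": [0,0,-3.5],"yaw": 0,"fingers": 5},
    {"linear": [0,0,0],"yaw": 0,"fingers": 5},
  ],
)

```text
clock: 9.77
tcp_pos: [0.4842, 0.2279, 0.0662]
orientation: [0.637, 0.771, -0.009, -0.005]
contact_force: [-1.1, -1.1, -2.5]
opening: 0.584
gripper_force: 0.0
```

play_rows(
  steps=[
    {"linear": [0,0,-1],"yaw": 0,"fingers": 5},
    {"linear": [0,0,-0.5],"yaw": 0,"fingers": 5},
    {"linear": [0,0,0],"yaw": 0,"fingers": 5},
    {"linear": [0,0,0],"yaw": 0,"fingers": 5},
    {"linear": [0,0,0],"yaw": 0,"fingers": 5},
  ],
)

```text
clock: 10.18
tcp_pos: [0.4949, 0.2306, 0.0649]
orientation: [0.637, 0.771, 0.002, 0.001]
contact_force: [0.1, 0.4, 0.3]
opening: 0.59
gripper_force: 0.0
```

```bash
python3 - <<'E'
from h import *
w,c=snap("wrist");cv2.imwrite("pics/w7.png",w);stat()
for r in rings(w,c,.023): print(r)
E
```

```text
10.23 [0.4947 0.2305 0.0647] [-0.8  0.3  0.2] 0.587
([571.5, 179.5, 36.099998474121094], [0.6053, 0.3103, 0.023])
([319.5, 286.5, 29.899999618530273], [0.4948, 0.23, 0.023])
([176.5, 172.5, 31.799999237060547], [0.415, 0.2775, 0.023])
([468.5, 313.5, 26.600000381469727], [0.5801, 0.229, 0.023])
```

play_rows(
  steps=[
    {"linear": [0,0,-1],"yaw": 0,"fingers": 3.9},
    {"linear": [0,0,-0.8],"yaw": 0,"fingers": 3.9},
    {"linear": [0,0,-0.6],"yaw": 0,"fingers": 3.9},
    {"linear": [0,0,-0.4],"yaw": 0,"fingers": 3.9},
    {"linear": [0,0,0],"yaw": 0,"fingers": 3.9},
  ],
)

```text
clock: 10.65
tcp_pos: [0.4917, 0.2298, 0.0324]
orientation: [0.637, 0.771, -0.001, -0.001]
contact_force: [0.2, 0.1, -0.8]
opening: 0.454
gripper_force: 0.0
```

play_rows(
  steps=[
    {"linear": [0,0,-0.1],"yaw": 0,"fingers": 3.9},
    {"linear": [0,0,-0.1],"yaw": 0,"fingers": 3.9},
    {"linear": [0,0,-0.1],"yaw": 0,"fingers": 3.9},
    {"linear": [0,0,0],"yaw": 0,"fingers": 3.9},
    {"linear": [0,0,0],"yaw": 0,"fingers": 3.9},
  ],
)

```text
clock: 11.07
tcp_pos: [0.493, 0.2302, 0.0315]
orientation: [0.637, 0.771, 0.0, 0.0]
contact_force: [0.3, -0.5, 0.3]
opening: 0.457
gripper_force: 0.0
```

play_rows(
  steps=[
    {"linear": [0.15,0,0.1],"yaw": 0,"fingers": 3.9},
    {"linear": [0,0,0],"yaw": 0,"fingers": 2.8},
    {"linear": [0,0,0],"yaw": 0,"fingers": 2.8},
    {"linear": [0,0,0],"yaw": 0,"fingers": 2.8},
    {"linear": [0,0,0],"yaw": 0,"fingers": 2.8},
  ],
  newtons=25,
)

```text
clock: 11.48
tcp_pos: [0.4949, 0.2303, 0.033]
orientation: [0.637, 0.771, 0.0, 0.0]
contact_force: [0.4, 0.5, 3.4]
opening: 0.359
gripper_force: 24.7
```

play_rows(
  steps=[
    {"linear": [0,0,0],"yaw": 0,"fingers": 2.8},
    {"linear": [0,0,0.3],"yaw": 0,"fingers": 2.8},
    {"linear": [0,0,0.7],"yaw": 0,"fingers": 2.8},
    {"linear": [0,0,1],"yaw": 0,"fingers": 2.8},
    {"linear": [0,0,0],"yaw": 0,"fingers": 2.8},
  ],
)

```text
clock: 11.9
tcp_pos: [0.4957, 0.2307, 0.0546]
orientation: [0.637, 0.771, 0.001, 0.001]
contact_force: [0.8, -0.0, -0.3]
opening: 0.358
gripper_force: 24.8
```

```bash
python3 - <<'E'
from h import *
w,c=snap("wrist");cv2.imwrite("pics/w8.png",w);stat()
for r in rings(w,c,.043): print(r)
E
```

```text
11.95 [0.4956 0.2306 0.054 ] [ 0.   0.  -0.7] 0.359
([319.5, 308.5, 33.599998474121094], [0.4945, 0.2343, 0.043])
([587.5, 186.5, 41.900001525878906], [0.5904, 0.3096, 0.043])
([478.5, 332.5, 28.600000381469727], [0.5702, 0.2357, 0.043])
```

```bash
python3 - <<'E'
from h import *
g=cv2.cvtColor(cv2.imread("pics/w8.png"),cv2.COLOR_BGR2GRAY)
print("col u=319, v 265..350 step3",g[265:352:3,319].tolist());print("col u=305",g[265:352:3,303].tolist());print("row v=313",g[313,275:366:3].tolist())
cv2.imwrite("pics/w8c.png",cv2.resize(cv2.imread("pics/w8.png")[240:380,220:420],None,fx=3,fy=3))
E
```

```text
col u=319, v 265..350 step3 [87, 90, 89, 88, 52, 58, 82, 109, 108, 107, 108, 105, 104, 87, 95, 87, 78, 43, 54, 59, 87, 107, 107, 104, 109, 108, 141, 135, 139]
col u=305 [88, 80, 82, 88, 86, 61, 65, 74, 104, 102, 104, 105, 109, 107, 105, 106, 110, 108, 103, 106, 109, 105, 106, 109, 108, 145, 142, 143, 143]
row v=313 [66, 5, 1, 0, 114, 111, 108, 109, 107, 113, 105, 39, 64, 81, 89, 91, 95, 89, 63, 81, 106, 109, 110, 113, 111, 107, 26, 4, 1, 45, 63]
```

play_rows(
  steps=[
    {"linear": [0,0,4],"yaw": 0,"fingers": 2.8},
    {"linear": [0,0,4],"yaw": 0,"fingers": 2.8},
    {"linear": [0,0,4],"yaw": 0,"fingers": 2.8},
    {"linear": [0.6,-1.2,3.7],"yaw": 0,"fingers": 2.8},
    {"linear": [1.7,-3.6,0.5],"yaw": 0,"fingers": 2.8},
  ],
)

```text
clock: 12.37
tcp_pos: [0.5195, 0.1862, 0.2234]
orientation: [0.635, 0.773, 0.006, 0.003]
contact_force: [1.0, -0.4, 0.5]
opening: 0.358
gripper_force: 25.0
```

play_rows(
  steps=[
    {"linear": [1.7,-3.6,0],"yaw": 0,"fingers": 2.8},
    {"linear": [1.7,-3.6,0],"yaw": 0,"fingers": 2.8},
    {"linear": [1.7,-3.6,0],"yaw": 0,"fingers": 2.8},
    {"linear": [1.7,-3.6,0],"yaw": 0,"fingers": 2.8},
    {"linear": [1.2,-2.4,0],"yaw": 0,"fingers": 2.8},
  ],
)

```text
clock: 12.78
tcp_pos: [0.5984, 0.0106, 0.214]
orientation: [0.638, 0.77, -0.0, 0.001]
contact_force: [-0.0, 1.0, -0.9]
opening: 0.357
gripper_force: 25.0
```

play_rows(
  steps=[
    {"linear": [0,0,0],"yaw": 0,"fingers": 2.8},
    {"linear": [0,0,0],"yaw": 0,"fingers": 2.8},
    {"linear": [0,0,0],"yaw": 0,"fingers": 2.8},
    {"linear": [0,0,0],"yaw": 0,"fingers": 2.8},
    {"linear": [0,0,0],"yaw": 0,"fingers": 2.8},
  ],
)

```text
clock: 13.2
tcp_pos: [0.5969, 0.0156, 0.2145]
orientation: [0.636, 0.771, 0.0, -0.0]
contact_force: [1.4, 0.7, -0.8]
opening: 0.357
gripper_force: 25.0
```

play_rows(
  steps=[
    {"linear": [0.2,-0.05,-0.8],"yaw": 0,"fingers": 2.8},
    {"linear": [0,0,-0.8],"yaw": 0,"fingers": 2.8},
    {"linear": [0,0,-0.3],"yaw": 0,"fingers": 2.8},
    {"linear": [0,0,-0.2],"yaw": 0,"fingers": 2.8},
    {"linear": [0,0,-0.2],"yaw": 0,"fingers": 2.8},
  ],
)

```text
clock: 13.62
tcp_pos: [0.5989, 0.0139, 0.1904]
orientation: [0.637, 0.771, -0.0, -0.001]
contact_force: [-0.2, 0.4, -0.3]
opening: 0.361
gripper_force: 25.0
```

play_rows(
  steps=[
    {"linear": [0,0,-0.2],"yaw": 0,"fingers": 2.8},
    {"linear": [0,0,-0.2],"yaw": 0,"fingers": 2.8},
    {"linear": [0,0,-0.2],"yaw": 0,"fingers": 2.8},
    {"linear": [0,0,-0.2],"yaw": 0,"fingers": 2.8},
    {"linear": [0,0,0],"yaw": 0,"fingers": 2.8},
  ],
)

```text
clock: 14.03
tcp_pos: [0.5991, 0.0138, 0.1828]
orientation: [0.637, 0.771, -0.0, -0.0]
contact_force: [-0.2, 1.4, -0.2]
opening: 0.359
gripper_force: 25.1
```

```bash
python3 - <<'E'
from h import *
sd,_=snap("side");cv2.imwrite("pics/side4.png",sd);stat();w,_=snap("wrist");cv2.imwrite("pics/w9.png",w);stat()
print([b for b in orange(sd) if b[1][0]>290 and b[1][1]<300],brass(sd)[2:])
print([b for b in orange(cv2.imread("pics/side3.png")) if b[1][0]>290 and b[1][1]<300])
E
```

```text
14.08 [0.5991 0.0138 0.183 ] [-1.3  0.4 -0.2] 0.357
14.13 [0.5991 0.0138 0.1832] [-1.9  1.2  1.2] 0.364
[([303, 243, 16, 12, 70], [312.8, 250.0])] [([301, 239, 13, 12, 128], [306.6, 244.8])]
[([303, 241, 16, 11, 69], [312.7, 247.5])]
```

play_rows(
  steps=[
    {"linear": [0,0,1],"yaw": 0,"fingers": 2.8},
    {"linear": [0,0,1],"yaw": 0,"fingers": 2.8},
    {"linear": [0,0,0],"yaw": 0,"fingers": 2.8},
    {"linear": [0,0,0],"yaw": 0,"fingers": 2.8},
    {"linear": [0,0,0],"yaw": 0,"fingers": 2.8},
  ],
)

```text
clock: 14.55
tcp_pos: [0.5999, 0.0135, 0.2041]
orientation: [0.637, 0.771, 0.0, 0.001]
contact_force: [-0.5, 0.2, -1.4]
opening: 0.364
gripper_force: 25.0
```

```bash
python3 - <<'E'
from h import *
sd,_=snap("side");cv2.imwrite("pics/side5.png",sd);stat();w,c=snap("wrist");cv2.imwrite("pics/w10.png",w);stat()
print([b for b in orange(sd) if b[1][0]>290 and b[1][1]<300],brass(sd)[2:])
a=cv2.imread("pics/w9.png")
cv2.imwrite("pics/v10.png",np.hstack([cv2.resize(x[200:350,250:400],(400,400),interpolation=2) for x in(a,w)]))
for n in("w9","w10"):
    g=cv2.cvtColor(cv2.imread(f"pics/{n}.png"),cv2.COLOR_BGR2GRAY);print(n);[print(v,g[v,300:342:2].tolist()) for v in range(302,328,3)]
E
```

```text
14.6 [0.5996 0.0135 0.2035] [ 0.  -0.5 -0. ] 0.356
14.65 [0.5994 0.0136 0.2031] [ 0.  -0.5 -0.2] 0.359
[([303, 241, 16, 11, 69], [312.7, 247.5])] [([301, 236, 13, 13, 132], [306.5, 242.4])]
w9
302 [91, 92, 96, 93, 92, 89, 97, 92, 57, 35, 30, 50, 93, 88, 91, 85, 85, 88, 91, 84, 92]
305 [89, 91, 89, 91, 92, 53, 31, 34, 37, 40, 41, 36, 1, 31, 60, 92, 88, 78, 87, 89, 88]
308 [91, 93, 95, 88, 90, 24, 38, 40, 43, 39, 44, 41, 19, 42, 42, 43, 98, 90, 87, 83, 90]
311 [90, 94, 90, 72, 41, 137, 32, 39, 39, 43, 36, 39, 36, 47, 37, 64, 71, 95, 95, 90, 94]
314 [91, 89, 90, 62, 38, 33, 52, 126, 61, 56, 43, 34, 45, 48, 50, 54, 68, 93, 90, 89, 91]
317 [89, 95, 90, 85, 37, 44, 39, 41, 36, 41, 44, 49, 52, 59, 55, 61, 81, 94, 88, 92, 91]
320 [85, 85, 88, 90, 66, 33, 34, 40, 44, 44, 50, 55, 54, 55, 71, 80, 94, 95, 90, 92, 92]
323 [90, 90, 87, 91, 88, 88, 62, 39, 50, 54, 52, 61, 58, 80, 93, 85, 93, 94, 92, 93, 90]
326 [84, 90, 96, 88, 89, 86, 87, 88, 90, 90, 89, 91, 91, 86, 86, 89, 89, 87, 92, 92, 89]
w10
302 [94, 98, 94, 92, 90, 88, 85, 91, 104, 82, 41, 64, 98, 93, 90, 89, 90, 87, 90, 86, 91]
305 [92, 86, 87, 84, 87, 116, 136, 132, 128, 86, 42, 46, 46, 36, 58, 92, 87, 84, 82, 88, 91]
308 [92, 93, 91, 93, 113, 129, 129, 133, 125, 92, 38, 44, 45, 39, 29, 39, 100, 93, 88, 87, 88]
311 [93, 92, 93, 66, 60, 139, 134, 131, 131, 90, 37, 47, 39, 42, 41, 51, 65, 93, 90, 94, 93]
314 [93, 92, 87, 71, 33, 31, 55, 126, 133, 100, 45, 46, 33, 42, 55, 58, 72, 89, 89, 85, 94]
317 [92, 91, 90, 87, 39, 42, 38, 36, 39, 40, 41, 41, 48, 51, 61, 58, 86, 96, 90, 94, 87]
320 [90, 87, 87, 90, 73, 43, 34, 44, 45, 48, 49, 52, 53, 61, 67, 86, 89, 91, 91, 93, 90]
323 [89, 94, 85, 87, 89, 88, 55, 46, 50, 50, 49, 57, 60, 72, 96, 90, 88, 91, 91, 94, 91]
326 [88, 90, 94, 91, 93, 86, 88, 87, 92, 88, 91, 89, 85, 83, 87, 90, 91, 91, 89, 90, 94]
```

```bash
python3 - <<'E'
from h import *
for n in("w9","w10"):
    im=cv2.imread(f"pics/{n}.png").astype(int);print(n)
    for v in range(296,330,1):
        s=""
        for u in range(300,342):
            b,g,r=im[v,u];s+="B" if b>r+25 else "o" if r>b+25 else "W" if g>110 else "." if g>72 else "p" if g>22 else "#"
        print(v,s)
E
```

```text
w9
296 ..........................................
297 ..........................................
298 ..........................................
299 ..........................................
300 ..........................................
301 ..........................................
302 ................ppppppp...................
303 .............p#pppp#p#p#pp................
304 ...........ppppppppppp##poo...............
305 ..........p#ppppppppppp##pBBB.............
306 .........pppppppppppppp##pBBBB............
307 .........ppppppppppppppp#pBBBBB...........
308 .........ppppppppppppppp#BBBBBBp..........
309 .......pWW#ppppppppppppp##BBBBBp..........
310 .......p.Wp#pppppppppppppBBBBBBp..........
311 .......pp.WpppppppppppppBBBBBBppp.........
312 .......p#p.ppppppppppppBBBBBBpppp.........
313 ......ppppp.W.ppppppppBBBBBpppppp.........
314 ......ppppppp.W.ppppBBBBBBppppppp.........
315 ......pppppppppp....BBBBpppppppp..........
316 .......ppppppppppppppppppppppppp..........
317 .......ppppppppppppppppppppppppp..........
318 ........ppppppppppppppppppppppp...........
319 ........pppp
[... 1402 characters left out ...]
......pppppppppp.W.pBBBBpppppppp..........
316 .......ppppppppppppppppppppppppp..........
317 .......ppppppppppppppppppppppppp..........
318 ........ppppppppppppppppppppppp...........
319 ........pppppppppppppppppppppp............
320 .........ppppppppppppppppppppp............
321 ..........ppppppppppppppppppp.............
322 ...........pppppppppppppppp...............
323 ............ppppppppppppppp...............
324 ..............ppppppppppp.................
325 ..........................................
326 ..........................................
327 ..........................................
328 ..........................................
329 ..........................................
```

w9 shows the steel ring pressing on the post top, about 2 mm off: the post is left of and below the hole centre. I'll shift and try again.

play_rows(
  steps=[
    {"linear": [-0.15,-0.1,-0.4],"yaw": 0,"fingers": 2.8},
    {"linear": [0,0,-0.6],"yaw": 0,"fingers": 2.8},
    {"linear": [0,0,-0.3],"yaw": 0,"fingers": 2.8},
    {"linear": [0,0,-0.2],"yaw": 0,"fingers": 2.8},
    {"linear": [0,0,-0.2],"yaw": 0,"fingers": 2.8},
  ],
)

```text
clock: 15.07
tcp_pos: [0.5975, 0.0126, 0.1856]
orientation: [0.637, 0.771, -0.0, -0.0]
contact_force: [-0.7, -1.0, 0.6]
opening: 0.36
gripper_force: 25.1
```

play_rows(
  steps=[
    {"linear": [0,0,-0.2],"yaw": 0,"fingers": 2.8},
    {"linear": [0,0,-0.1],"yaw": 0,"fingers": 2.8},
    {"linear": [0,0,0],"yaw": 0,"fingers": 2.8},
    {"linear": [0,0,0],"yaw": 0,"fingers": 2.8},
    {"linear": [0,0,0],"yaw": 0,"fingers": 2.8},
  ],
)

```text
clock: 15.48
tcp_pos: [0.5978, 0.0127, 0.1835]
orientation: [0.637, 0.771, 0.0, 0.0]
contact_force: [-1.0, 1.0, 0.7]
opening: 0.354
gripper_force: 25.1
```

```bash
cat >> h.py <<'E'
def hole(im,v0=296,v1=328,u0=300,u1=342):
    im=im.astype(int)
    for v in range(v0,v1):
        s=""
        for u in range(u0,u1):
            b,g,r=im[v,u];s+="B" if b>r+25 else "o" if r>b+25 else "W" if g>110 else "." if g>72 else "p" if g>22 else "#"
        print(v,s)
def foot(sd): return [b for b in orange(sd) if b[1][0]>290 and b[1][1]<300],brass(sd)[2:]
E
python3 - <<'E'
from h import *
sd,_=snap("side");stat();w,c=snap("wrist");cv2.imwrite("pics/w11.png",w)
print(foot(sd));hole(w,300,318)
E
```

```text
15.53 [0.5979 0.0127 0.1835] [-0.6  0.1  1.8] 0.356
([([304, 246, 15, 11, 68], [313.0, 252.4])], [([301, 241, 13, 13, 132], [306.7, 247.3])])
300 ..........................................
301 ..........................................
302 ................pppppp....................
303 .............WWWWpppppppBB................
304 ............WWWWWW.pppBBBBBp..............
305 ..........WWWWWWWWWW.BBBBBBBB.............
306 ..........WWWWWWWWWW.pBBBBBBBB............
307 .........WWWWWWWWWWW.pBBBBBBBBB...........
308 .........WWWWWWWWWWW.pBBBBBBBBB...........
309 .......p.WWWWWWWWWWW.pBBBBBBBBBp..........
310 .......p.WWWWWWWWWWW.pBBBBBBBBBp..........
311 ......ppp.WWWWWWWWWW.pBBBBBBBBppp.........
312 ......pppp.WWWWWWWWW.pBBBBBBBpppp.........
313 ......ppppppWWWWWWWW.pBBBBBpppppp.........
314 ......ppppppp.WWWWWW.pBBBBppppppp.........
315 ......pppppppppp.WWW.pBBpppppppp..........
316 .......ppppppppppppppppppppppppp..........
317 .......ppppppppppppppppppppppppp..........
```

The foot went down further, so the ring is on top of the post, and the foot has probably turned. I'll lift and look again from beside the post.

play_rows(
  steps=[
    {"linear": [0,0,1.5],"yaw": 0,"fingers": 2.8},
    {"linear": [0,0,1.7],"yaw": 0,"fingers": 2.8},
    {"linear": [0,-2,0],"yaw": 0,"fingers": 2.8},
    {"linear": [0,-2,0],"yaw": 0,"fingers": 2.8},
    {"linear": [0,0,0],"yaw": 0,"fingers": 2.8},
  ],
)

```text
clock: 16.0
tcp_pos: [0.5984, -0.0303, 0.2158]
orientation: [0.638, 0.77, -0.0, 0.001]
contact_force: [0.6, -0.1, -0.8]
opening: 0.354
gripper_force: 25.0
```

play_rows(
  steps=[
    {"linear": [0,0,0],"yaw": 0,"fingers": 2.8},
    {"linear": [0,0,0],"yaw": 0,"fingers": 2.8},
    {"linear": [0,0,0],"yaw": 0,"fingers": 2.8},
    {"linear": [0,0,0],"yaw": 0,"fingers": 2.8},
    {"linear": [0,0,0],"yaw": 0,"fingers": 2.8},
  ],
)

```text
clock: 16.42
tcp_pos: [0.5978, -0.0267, 0.2152]
orientation: [0.637, 0.771, 0.0, -0.0]
contact_force: [0.2, 0.2, 0.0]
opening: 0.362
gripper_force: 25.0
```

```bash
python3 - <<'E'
from h import *
sd,_=snap("side");w,c=snap("wrist");cv2.imwrite("pics/w12.png",w);np.savez("w12.npz",K=c[0],R=c[1],t=c[2]);stat();print(foot(sd))
cv2.imwrite("pics/w12c.png",cv2.resize(w[140:350,230:430],None,fx=2.85,fy=2.85,interpolation=2))
E
```

```text
16.52 [ 0.5978 -0.0268  0.2152] [ 0.2  0.  -0.7] 0.355
([([303, 241, 16, 11, 69], [312.7, 247.5])], [([301, 236, 13, 13, 133], [306.6, 242.4])])
```

View pics/w12c.png

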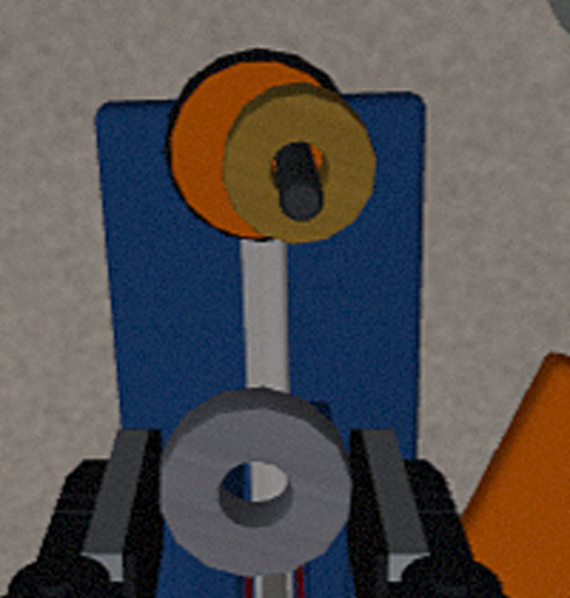

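The brass ring is seated on the foot around the post. The post top is at about px (336.3,211.2), and the held steel ring's hole is at (319.6,313.3).

```bash
python3 - <<'E'
from h import *
d=np.load("w12.npz");c=(d["K"],d["R"],d["t"])
r=ray(c,319.6,313.3,.2052);print("ring",r)
for z in(.168,.1725,.177):
    p=ray(c,336.3,211.2,z);print(z,p,"delta mm",(p-r)[:2]*1000)
print("brass hole",ray(c,230+299/2.85,140+163/2.85,.1405))
im=cv2.imread("pics/w12.png")[180:222,322:352].astype(int)
for v,row in enumerate(im): print(180+v,"".join("B" if b>r+25 else "o" if r>b+25 else "%x"%min(15,g//8) for b,g,r in row))
E
```

```text
ring [ 0.59701811 -0.02467129  0.2052    ]
0.168 [0.5983527  0.01436874 0.168     ] delta mm [ 1.33459198 39.04002955]
0.1725 [0.59790758 0.01546101 0.1725    ] delta mm [ 0.88947464 40.13230571]
0.177 [0.59746246 0.01655329 0.177     ] delta mm [ 0.4443573  41.22458187]
brass hole [0.59850057 0.01593806 0.1405    ]
180 oooooooooooooooooooooooooooooo
181 oooooooooooooooooooooooooooooo
182 oooooooooooooooooooooooooooooo
183 oooooooooooooooooooooooooooooo
184 oooooooooooooooooooooooooooooo
185 oooooooooooooooooooooooooooooo
186 oooooooooooooooooooooooooooooo
187 oooooooooooooooooooooooooooooo
188 oooooooooooooooooooooooooooooo
189 oooooooooooooooooooooooooooooo
190 oooooooooo212212oooooooooooooo
191 ooooooo5232211113ooooooooooooo
192 oooooo52322232113ooooooooooooo
193 ooooo423232122220ooooooooooooo
194 ooooo223332322311ooooooooooooo
195 oooo3323333322321ooooooooooooo
196 ooooo1333332322322oooooooooooo
197 ooooo1342232213121oooooooooooo
198 ooooo3332323402232oooooooooooo
199 ooooo41232031331102ooooooooooo
200 ooooo223324421222023oooooooooo
201 ooooo232341322323222oooooooooo
202 ooooo423232223212211oooooooooo
203 oooo43323332333223126ooooooooo
204 ooooo323333342333321oooooooooo
205 ooooo2243254445442222ooooooooo
206 oooooo333454456564414ooooooooo
207 oooooo134565555455431ooooooooo
208 oooooo334564455545542ooooooooo
209 oooooo335555444655551ooooooooo
210 oooooo335555644555641ooooooooo
211 oooooo324545554555541ooooooooo
212 oooooo525555545455442ooooooooo
213 ooooooo3355544554553oooooooooo
214 ooooooo4335545555533oooooooooo
215 oooooooo52345444324ooooooooooo
216 oooooooooo3243534ooooooooooooo
217 oooooooooooooooooooooooooooooo
218 oooooooooooooooooooooooooooooo
219 ooooooooooooooooooooooooooooo7
220 oooooooooooooooooooooooooooo7B
221 oooooooooooooooooooooooooo7BBB
```

play_rows(
  steps=[
    {"linear": [0,2,0],"yaw": 0,"fingers": 2.8},
    {"linear": [0,2.1,0],"yaw": 0,"fingers": 2.8},
    {"linear": [0,0,-0.8],"yaw": 0,"fingers": 2.8},
    {"linear": [0,0,-0.8],"yaw": 0,"fingers": 2.8},
    {"linear": [0,0,0],"yaw": 0,"fingers": 2.8},
  ],
)

```text
clock: 16.93
tcp_pos: [0.5968, 0.0137, 0.1968]
orientation: [0.637, 0.771, -0.001, -0.001]
contact_force: [-0.1, 0.4, -1.9]
opening: 0.355
gripper_force: 25.0
```

play_rows(
  steps=[
    {"linear": [0,0,0],"yaw": 0,"fingers": 2.8},
    {"linear": [0,0,-0.3],"yaw": 0,"fingers": 2.8},
    {"linear": [0,0,-0.3],"yaw": 0,"fingers": 2.8},
    {"linear": [0,0,-0.3],"yaw": 0,"fingers": 2.8},
    {"linear": [0,0,-0.3],"yaw": 0,"fingers": 2.8},
  ],
)

```text
clock: 17.35
tcp_pos: [0.598, 0.0132, 0.1874]
orientation: [0.637, 0.771, 0.0, 0.0]
contact_force: [-0.9, 0.8, 0.8]
opening: 0.355
gripper_force: 25.1
```

play_rows(
  steps=[
    {"linear": [0,0,0],"yaw": 0,"fingers": 2.8},
    {"linear": [0,0,0],"yaw": 0,"fingers": 2.8},
    {"linear": [0,0,0],"yaw": 0,"fingers": 2.8},
    {"linear": [0,0,0],"yaw": 0,"fingers": 2.8},
    {"linear": [0,0,0],"yaw": 0,"fingers": 2.8},
  ],
)

```text
clock: 17.77
tcp_pos: [0.5979, 0.0137, 0.1874]
orientation: [0.637, 0.771, 0.0, 0.0]
contact_force: [0.3, -0.2, -0.0]
opening: 0.357
gripper_force: 25.0
```

```bash
python3 - <<'E'
from h import *
sd,_=snap("side");stat();w,c=snap("wrist");cv2.imwrite("pics/w13.png",w)
print(foot(sd));hole(w,300,318)
E
```

```text
17.82 [0.5979 0.0137 0.1874] [ 0.3  0.  -0.9] 0.36
([([303, 241, 16, 11, 70], [312.7, 247.4])], [([301, 236, 13, 13, 131], [306.6, 242.5])])
300 ..........................................
301 ..........................................
302 ...............ppppp##p...................
303 .............ppp#pp#####ppp...............
304 ...........o#pp#p#ppp#p###pp..............
305 ..........oo##ppppppp##p####p.............
306 ..........W.#pppppppppppp#p#ooo...........
307 .........WWW##ppppppppppp#p#pBp...........
308 .........WWW#pppppppppppppp#BBBp..........
309 .......p.WW.#ppppppppppppp##BBBp..........
310 .......p.WWW#pppppppppppppp#BBBp..........
311 ......ppp.WW#pppppppppppppp#BBppp.........
312 ......pppp.Wppppppppppppppp#pBppp.........
313 ......ppp#p..#ppppppppppppp#ppppp.........
314 ......ppppppppppppppppppppppppppp.........
315 ......ppppppppppppppppppppppppppp.........
316 .......ppppppppppppppppppppppppp..........
317 .......ppppppppppppppppppppppppp..........
```

The ring is threaded: the post is centred in the hole and the foot has not been pushed down. I'll lower it.

play_rows(
  steps=[
    {"linear": [0,0,-0.5],"yaw": 0,"fingers": 2.8},
    {"linear": [0,0,-0.5],"yaw": 0,"fingers": 2.8},
    {"linear": [0,0,-0.5],"yaw": 0,"fingers": 2.8},
    {"linear": [0,0,-0.5],"yaw": 0,"fingers": 2.8},
    {"linear": [0,0,0],"yaw": 0,"fingers": 2.8},
  ],
)

```text
clock: 18.28
tcp_pos: [0.597, 0.0138, 0.1653]
orientation: [0.637, 0.771, -0.001, -0.001]
contact_force: [0.8, 1.5, -1.5]
opening: 0.355
gripper_force: 25.0
```

```bash
python3 - <<'E'
from h import *
sd,_=snap("side");stat();print(foot(sd))
E
```

```text
18.33 [0.5971 0.0138 0.1659] [-0.4  0.8 -1.1] 0.36
([([304, 242, 15, 11, 71], [312.8, 248.4])], [([301, 241, 13, 9, 83], [306.7, 245.5])])
```

play_rows(
  steps=[
    {"linear": [0,0,-0.2],"yaw": 0,"fingers": 2.8},
    {"linear": [0,0,-0.2],"yaw": 0,"fingers": 2.8},
    {"linear": [0,0,-0.2],"yaw": 0,"fingers": 2.8},
    {"linear": [0,0,-0.2],"yaw": 0,"fingers": 2.8},
    {"linear": [0,0,-0.2],"yaw": 0,"fingers": 2.8},
  ],
)

```text
clock: 18.75
tcp_pos: [0.598, 0.0137, 0.1574]
orientation: [0.637, 0.771, 0.0, 0.0]
contact_force: [0.2, 0.9, 0.6]
opening: 0.355
gripper_force: 25.1
```

```bash
python3 - <<'E'
from h import *
sd,_=snap("side");stat();print(foot(sd))
E
```

```text
18.8 [0.5978 0.0137 0.1568] [ 0.8  1.2 -0.2] 0.358
([([304, 244, 15, 11, 68], [313.0, 250.4])], [([301, 245, 13, 7, 69], [306.8, 248.0])])
```

play_rows(
  steps=[
    {"linear": [0,0,-0.1],"yaw": 0,"fingers": 2.8},
    {"linear": [0,0,-0.1],"yaw": 0,"fingers": 2.8},
    {"linear": [0,0,-0.1],"yaw": 0,"fingers": 2.8},
    {"linear": [0,0,0],"yaw": 0,"fingers": 2.8},
    {"linear": [0,0,0],"yaw": 0,"fingers": 2.8},
  ],
)

```text
clock: 19.22
tcp_pos: [0.5978, 0.0137, 0.1543]
orientation: [0.637, 0.771, -0.0, -0.0]
contact_force: [-0.3, 0.5, -0.5]
opening: 0.356
gripper_force: 25.1
```

```bash
python3 - <<'E'
from h import *
sd,_=snap("side");cv2.imwrite("pics/side6.png",sd);stat();print(foot(sd))
b,g,r=[x.astype(int) for x in cv2.split(sd)]
for u in(303,306,309): print(u,[(int(r[v,u]),int(b[v,u])) for v in range(232,258)])
E
```

```text
19.27 [0.5979 0.0137 0.1544] [-0.9  0.2  0.5] 0.361
([([304, 245, 15, 11, 69], [313.0, 251.4])], [([301, 246, 13, 7, 66], [306.6, 249.0])])
303 [(171, 178), (161, 168), (150, 156), (139, 145), (126, 136), (123, 139), (126, 144), (131, 148), (132, 149), (130, 147), (119, 135), (99, 113), (88, 92), (97, 76), (104, 55), (99, 35), (93, 27), (91, 25), (90, 24), (91, 22), (88, 20), (73, 31), (48, 60), (29, 94), (24, 120), (25, 131)]
306 [(113, 120), (93, 100), (87, 92), (84, 90), (75, 83), (66, 75), (61, 70), (58, 67), (74, 85), (104, 118), (124, 139), (120, 136), (101, 116), (96, 94), (106, 72), (109, 48), (104, 32), (99, 28), (98, 27), (103, 27), (123, 18), (143, 0), (123, 0), (76, 28), (42, 51), (45, 72)]
309 [(28, 77), (28, 74), (29, 74), (53, 86), (85, 107), (101, 119), (101, 115), (95, 108), (101, 115), (118, 134), (126, 144), (122, 137), (104, 118), (98, 98), (106, 72), (109, 47), (109, 33), (107, 29), (107, 29), (117, 28), (148, 13), (172, 0), (155, 0), (104, 8), (58, 38), (57, 66)]
```

The brass and foot now move together with the steel ring, so it is seated. Releasing.

play_rows(
  steps=[
    {"linear": [0,0,0],"yaw": 0,"fingers": 3.4},
    {"linear": [0,0,0],"yaw": 0,"fingers": 3.7},
    {"linear": [0,0,0],"yaw": 0,"fingers": 4},
    {"linear": [0,0,0],"yaw": 0,"fingers": 4.3},
    {"linear": [0,0,0],"yaw": 0,"fingers": 4.5},
  ],
)

```text
clock: 19.68
tcp_pos: [0.5979, 0.0136, 0.1543]
orientation: [0.637, 0.771, 0.0, 0.0]
contact_force: [-0.1, 1.1, -0.2]
opening: 0.525
gripper_force: 0.0
```

play_rows(
  steps=[
    {"linear": [0,0,0.5],"yaw": 0,"fingers": 4.5},
    {"linear": [0,0,1.5],"yaw": 0,"fingers": 4.5},
    {"linear": [0,0,2],"yaw": 0,"fingers": 4.5},
    {"linear": [0,0,2],"yaw": 0,"fingers": 4.5},
    {"linear": [0,0,0.5],"yaw": 0,"fingers": 4.5},
  ],
)

```text
clock: 20.1
tcp_pos: [0.5995, 0.0135, 0.2237]
orientation: [0.637, 0.771, 0.002, 0.003]
contact_force: [1.3, -0.4, 0.8]
opening: 0.528
gripper_force: 0.0
```

play_rows(
  steps=[
    {"linear": [0,-3,0],"yaw": 0,"fingers": 4.5},
    {"linear": [0,-1,0],"yaw": 0,"fingers": 4.5},
    {"linear": [0,0,0],"yaw": 0,"fingers": 4.5},
    {"linear": [0,0,0],"yaw": 0,"fingers": 4.5},
    {"linear": [0,0,0],"yaw": 0,"fingers": 4.5},
  ],
)

```text
clock: 20.52
tcp_pos: [0.5975, -0.0257, 0.2185]
orientation: [0.637, 0.771, -0.0, -0.001]
contact_force: [-0.6, -0.2, 0.0]
opening: 0.528
gripper_force: 0.0
```

play_rows(
  steps=[
    {"linear": [0,0,0],"yaw": 0,"fingers": 4.5},
    {"linear": [0,0,0],"yaw": 0,"fingers": 4.5},
    {"linear": [0,0,0],"yaw": 0,"fingers": 4.5},
    {"linear": [0,0,0],"yaw": 0,"fingers": 4.5},
    {"linear": [0,0,0],"yaw": 0,"fingers": 4.5},
  ],
)

```text
clock: 20.93
tcp_pos: [0.5979, -0.026, 0.2193]
orientation: [0.637, 0.771, 0.0, -0.0]
contact_force: [0.1, 0.8, 0.2]
opening: 0.525
gripper_force: 0.0
```

```bash
python3 - <<'E'
from h import *
sd,_=snap("side");cv2.imwrite("pics/side7.png",sd);w,c=snap("wrist");cv2.imwrite("pics/w14.png",w);np.savez("w14.npz",K=c[0],R=c[1],t=c[2]);tp,_=snap("top");cv2.imwrite("pics/top7.png",tp);stat();print(foot(sd),foot(cv2.imread("pics/side3.png")))
for n,i in(("w4",cv2.imread("pics/w4.png")),("w12",cv2.imread("pics/w12.png")),("w14",w),):
    hsv=cv2.cvtColor(i,cv2.COLOR_BGR2HSV).astype(int)
    print(n,"red",blobs(((hsv[...,0]<5)|(hsv[...,0]>172))&(hsv[...,1]>150)&(hsv[...,2]>60),8),"green",blobs((abs(hsv[...,0]-65)<20)&(hsv[...,1]>130)&(hsv[...,2]>40),8))
E
```

```text
21.08 [ 0.5979 -0.0262  0.2194] [-0.4 -0.4  0.4] 0.527
([([306, 183, 12, 8, 44], [312.8, 185.5]), ([303, 244, 16, 10, 70], [312.8, 249.6])], [([301, 244, 13, 7, 69], [306.6, 247.1])]) ([([303, 241, 16, 11, 69], [312.7, 247.5])], [([301, 236, 13, 13, 133], [306.6, 242.3])])
w4 red [([338, 349, 5, 46, 78], [339.9, 370.8]), ([319, 354, 3, 56, 77], [320.2, 386.3]), ([341, 396, 3, 13, 27], [342.1, 401.9])] green [([326, 400, 12, 14, 136], [331.7, 407.3])]
w12 red [([334, 339, 7, 71, 124], [336.8, 375.1]), ([316, 343, 2, 67, 127], [316.5, 375.6])] green [([322, 403, 13, 12, 141], [327.6, 408.5])]
w14 red [([333, 329, 6, 62, 95], [335.7, 359.9]), ([316, 340, 2, 53, 92], [316.4, 366.1]), ([315, 394, 4, 8, 18], [315.9, 398.6]), ([337, 398, 3, 4, 10], [338.0, 399.2])] green [([321, 398, 13, 13, 132], [327.2, 404.1])]
```

The foot is about 6 mm below its start, a tilt near 0.047 (gear ≈190 g), just short of the band. I'll add one more 50 g, the one at (0.601, 0.312).

play_rows(
  steps=[
    {"linear": [0,3.8,0],"yaw": 0,"fingers": 5},
    {"linear": [0,3.8,0],"yaw": 0,"fingers": 5},
    {"linear": [0,3.8,0],"yaw": 0,"fingers": 5},
    {"linear": [0,3.8,0],"yaw": 0,"fingers": 5},
    {"linear": [0,3.8,0],"yaw": 0,"fingers": 5},
  ],
)

```text
clock: 21.5
tcp_pos: [0.5977, 0.1652, 0.2195]
orientation: [0.637, 0.771, 0.0, 0.0]
contact_force: [-0.3, -0.3, 0.8]
opening: 0.587
gripper_force: 0.0
```

play_rows(
  steps=[
    {"linear": [0,3.8,0],"yaw": 0,"fingers": 5},
    {"linear": [0,3.8,-1],"yaw": 0,"fingers": 5},
    {"linear": [0.2,3.6,-2],"yaw": 0,"fingers": 5},
    {"linear": [0.2,3.4,-2],"yaw": 0,"fingers": 5},
    {"linear": [0,0,-4],"yaw": 0,"fingers": 5},
  ],
)

```text
clock: 21.92
tcp_pos: [0.6042, 0.3178, 0.1335]
orientation: [0.635, 0.773, 0.006, 0.001]
contact_force: [0.8, 0.5, 0.8]
opening: 0.588
gripper_force: 0.0
```

play_rows(
  steps=[
    {"linear": [0,0,-4],"yaw": 0,"fingers": 5},
    {"linear": [0,0,-2.4],"yaw": 0,"fingers": 5},
    {"linear": [0,0,0],"yaw": 0,"fingers": 5},
    {"linear": [0,0,0],"yaw": 0,"fingers": 5},
    {"linear": [0,0,0],"yaw": 0,"fingers": 5},
  ],
)

```text
clock: 22.33
tcp_pos: [0.6031, 0.31, 0.0676]
orientation: [0.637, 0.771, 0.001, 0.001]
contact_force: [0.2, 0.7, 0.7]
opening: 0.586
gripper_force: 0.0
```

```bash
python3 - <<'E'
from h import *
sd,_=snap("side");w,c=snap("wrist");cv2.imwrite("pics/w15.png",w);stat();print(foot(sd))
for r in rings(w,c,.023): print(r)
E
```

```text
22.43 [0.6043 0.3103 0.0694] [0.3 0.6 0.3] 0.581
([], [])
([316.5, 278.5, 26.600000381469727], [0.6018, 0.3122, 0.023])
([168.5, 47.5, 31.899999618530273], [0.5161, 0.4112, 0.023])
```

play_rows(
  steps=[
    {"linear": [-0.2,0.15,-1],"yaw": 0,"fingers": 4.2},
    {"linear": [0,0,-1],"yaw": 0,"fingers": 4.2},
    {"linear": [0,0,-0.8],"yaw": 0,"fingers": 4.2},
    {"linear": [0,0,-0.5],"yaw": 0,"fingers": 4.2},
    {"linear": [0,0,0],"yaw": 0,"fingers": 4.2},
  ],
)

```text
clock: 22.85
tcp_pos: [0.5988, 0.3107, 0.0301]
orientation: [0.637, 0.771, -0.001, -0.001]
contact_force: [0.7, 0.6, -0.4]
opening: 0.487
gripper_force: 0.0
```

play_rows(
  steps=[
    {"linear": [0,0,0],"yaw": 0,"fingers": 4.2},
    {"linear": [0,0,0],"yaw": 0,"fingers": 4.2},
    {"linear": [0,0,0],"yaw": 0,"fingers": 4.2},
    {"linear": [0,0,0],"yaw": 0,"fingers": 4.2},
    {"linear": [0,0,0],"yaw": 0,"fingers": 4.2},
  ],
)

```text
clock: 23.27
tcp_pos: [0.6001, 0.3112, 0.0327]
orientation: [0.637, 0.771, 0.0, 0.0]
contact_force: [0.4, 1.0, -0.1]
opening: 0.492
gripper_force: 0.0
```

```bash
python3 - <<'E'
from h import *
w,c=snap("wrist");cv2.imwrite("pics/w16.png",w);stat()
for r in rings(w,c,.023): print(r)
E
```

```text
23.32 [0.6    0.3112 0.0326] [0.  0.3 0.6] 0.495
([325.5, 312.5, 33.599998474121094], [0.6017, 0.3145, 0.023])
([147.5, 39.5, 46.5], [0.5196, 0.4094, 0.023])
```

play_rows(
  steps=[
    {"linear": [0.2,0.1,0],"yaw": 0,"fingers": 4.2},
    {"linear": [0,0,0],"yaw": 0,"fingers": 3.6},
    {"linear": [0,0,0],"yaw": 0,"fingers": 2.8},
    {"linear": [0,0,0],"yaw": 0,"fingers": 2.8},
    {"linear": [0,0,0],"yaw": 0,"fingers": 2.8},
  ],
  newtons=25,
)

```text
clock: 23.73
tcp_pos: [0.6023, 0.3123, 0.0328]
orientation: [0.637, 0.771, 0.0, 0.0]
contact_force: [0.2, 0.2, 1.1]
opening: 0.363
gripper_force: 24.7
```

play_rows(
  steps=[
    {"linear": [0,0,0],"yaw": 0,"fingers": 2.8},
    {"linear": [0,0,0],"yaw": 0,"fingers": 2.8},
    {"linear": [0,0,0.5],"yaw": 0,"fingers": 2.8},
    {"linear": [0,0,1.5],"yaw": 0,"fingers": 2.8},
    {"linear": [0,0,4],"yaw": 0,"fingers": 2.8},
  ],
)

```text
clock: 24.15
tcp_pos: [0.5964, 0.31, 0.0842]
orientation: [0.637, 0.771, -0.007, -0.004]
contact_force: [-0.2, -0.6, -1.3]
opening: 0.355
gripper_force: 24.9
```

play_rows(
  steps=[
    {"linear": [0,0,4],"yaw": 0,"fingers": 2.8},
    {"linear": [0,0,4],"yaw": 0,"fingers": 2.8},
    {"linear": [0,-2,3.5],"yaw": 0,"fingers": 2.8},
    {"linear": [0,-3.7,1],"yaw": 0,"fingers": 2.8},
    {"linear": [0,-4,0],"yaw": 0,"fingers": 2.8},
  ],
)

```text
clock: 24.57
tcp_pos: [0.6037, 0.2163, 0.2233]
orientation: [0.636, 0.772, 0.004, 0.003]
contact_force: [1.5, -1.1, 0.1]
opening: 0.354
gripper_force: 24.9
```

play_rows(
  steps=[
    {"linear": [0,-4,0],"yaw": 0,"fingers": 2.8},
    {"linear": [0,-4,0],"yaw": 0,"fingers": 2.8},
    {"linear": [0,-4,0],"yaw": 0,"fingers": 2.8},
    {"linear": [0,-4,0],"yaw": 0,"fingers": 2.8},
    {"linear": [0,-4,0],"yaw": 0,"fingers": 2.8},
  ],
)

```text
clock: 24.98
tcp_pos: [0.601, 0.0135, 0.2172]
orientation: [0.637, 0.771, -0.0, -0.0]
contact_force: [1.0, -0.1, -0.6]
opening: 0.361
gripper_force: 24.9
```

play_rows(
  steps=[
    {"linear": [0,-4,0],"yaw": 0,"fingers": 2.8},
    {"linear": [0,0,0],"yaw": 0,"fingers": 2.8},
    {"linear": [0,0,0],"yaw": 0,"fingers": 2.8},
    {"linear": [0,0,0],"yaw": 0,"fingers": 2.8},
    {"linear": [0,0,0],"yaw": 0,"fingers": 2.8},
  ],
)

```text
clock: 25.4
tcp_pos: [0.6017, -0.0236, 0.2172]
orientation: [0.637, 0.771, 0.0, -0.0]
contact_force: [-0.0, 0.0, -1.0]
opening: 0.356
gripper_force: 24.9
```

```bash
python3 - <<'E'
from h import *
sd,_=snap("side");w,c=snap("wrist");cv2.imwrite("pics/w17.png",w);np.savez("w17.npz",K=c[0],R=c[1],t=c[2]);stat();print(foot(sd))
hole(w,298,328,300,342)
im=w[180:235,318:356].astype(int)
for v,row in enumerate(im): print(180+v,"".join("B" if b>r+25 else "o" if r>b+25 else "%x"%min(15,g//8) for b,g,r in row))
E
```

```text
25.5 [ 0.6018 -0.0232  0.2173] [ 0.2  0.  -0.2] 0.36
([([303, 244, 16, 10, 71], [312.8, 249.6])], [([301, 244, 13, 7, 70], [306.7, 247.1])])
298 ..........................................
299 ..........................................
300 ..........................................
301 ..........................................
302 ..........................................
303 ..........................................
304 ..........................................
305 ..........................................
306 ..........................................
307 ..............WWWWWWWWWW..................
308 .............WWWWWWWWWWWWW.B..............
309 ...........BBWWWWWWWWWWWW..B..............
310 .........p#BBWWWWWWWWWWWWW.BBp............
311 .........p#BBWWWWWWWWWWWWW.BBBp...........
312 ........p#BBBWWWWWWWWWWWWW.BBBB...........
313 ........#BBBBWWWWWWWWWWWWW.BBBBp..........
314 .......p#BBBBWWWWWWWWWWWWW.BBBBp..........
315 .......pp#BBB.WWWWWWWWWWWW.BBBppp.........
316 .......pppBBB.WWWWWWWWWWWW.BBBppp.........
317 ......pppppBB.WWWWWWWWWWWW.Bppppp.........
318 .......pppppB.W
[... 2115 characters left out ...]
bbaBBBBBBBBB
219 abbbbbbbbbbbbbbbbababbababab9BBBBBBBBB
220 bbabbbbbcbbbaaabcbbbbabbbabaBBBBBBBBBB
221 bbbbbaabbacbbbbbabbacbbbbbaBBBBBBBBBBB
222 bbbbbababbaabbbcbabbbbcbbb8BBBBBBBBBBB
223 bbabbbabbbaaaaabbbbbbabbaBBBBBBBBBBBBB
224 bbbbbbbababbaaaaaabbbbbbBBBBBBBBBBBBBB
225 babbbbbbbabbabaaabbbbaBBBBBBBBBBBBBBBB
226 bbabbbabbbbbbbbbbbbb9BBBBBBBBBBBBBBBBB
227 baabbbbbbbbcbbbcbcbBBBBBBBBBBBBBBBBBBB
228 abaababbbbcbcbcbbBBBBBBBBBBBBBBBBBBBBB
229 ebbababcbcba9BBBBBBBBBBBBBBBBBBBBBBBBB
230 fffd8a9BBBBBBBBBBBBBBBBBBBBBBBBBBBBBBB
231 fffffc8BBBBBBBBBBBBBBBBBBBBBBBBBBBBBBB
232 fffffd8BBBBBBBBBBBBBBBBBBBBBBBBBBBBBBB
233 fffffc9BBBBBBBBBBBBBBBBBBBBBBBBBBBBBBB
234 fffffd9BBBBBBBBBBBBBBBBBBBBBBBBBBBBBBB
```

```bash
python3 - <<'E'
from h import *
for n,ru,pu,z,rz in(("w12",(319.6,313.3),(335.3,210.5),.1725,.2052),("w17",(319.3,317.8),(326.6,211.3),.1665,.2073)):
    d=np.load(n+".npz");c=(d["K"],d["R"],d["t"]);r=ray(c,*ru,rz);p=ray(c,*pu,z);print(n,r,p,(p-r)[:2]*1000)
stat()
E
```

```text
w12 [ 0.59701811 -0.02467129  0.2052    ] [0.59733539 0.01572233 0.1725    ] [ 0.31728039 40.39361826]
w17 [ 0.60120949 -0.02353179  0.2073    ] [0.59748648 0.0159006  0.1665    ] [-3.72300471 39.43238546]
25.5 [ 0.6018 -0.0232  0.2173] [ 0.2  0.  -0.2] 0.36
```

play_rows(
  steps=[
    {"linear": [-0.2,2,0],"yaw": 0,"fingers": 2.8},
    {"linear": [-0.18,1.95,0],"yaw": 0,"fingers": 2.8},
    {"linear": [0,0,-0.8],"yaw": 0,"fingers": 2.8},
    {"linear": [0,0,-0.8],"yaw": 0,"fingers": 2.8},
    {"linear": [0,0,-0.5],"yaw": 0,"fingers": 2.8},
  ],
)

```text
clock: 25.92
tcp_pos: [0.5976, 0.0153, 0.1948]
orientation: [0.637, 0.771, -0.001, -0.0]
contact_force: [0.1, -0.1, -0.7]
opening: 0.361
gripper_force: 24.9
```

play_rows(
  steps=[
    {"linear": [0,0,0],"yaw": 0,"fingers": 2.8},
    {"linear": [0,0,-0.3],"yaw": 0,"fingers": 2.8},
    {"linear": [0,0,-0.3],"yaw": 0,"fingers": 2.8},
    {"linear": [0,0,-0.3],"yaw": 0,"fingers": 2.8},
    {"linear": [0,0,-0.3],"yaw": 0,"fingers": 2.8},
  ],
)

```text
clock: 26.33
tcp_pos: [0.5982, 0.0142, 0.1843]
orientation: [0.637, 0.771, 0.0, 0.0]
contact_force: [0.2, 0.4, 0.1]
opening: 0.359
gripper_force: 25.0
```

play_rows(
  steps=[
    {"linear": [0,0,-0.2],"yaw": 0,"fingers": 2.8},
    {"linear": [0,0,0],"yaw": 0,"fingers": 2.8},
    {"linear": [0,0,0],"yaw": 0,"fingers": 2.8},
    {"linear": [0,0,0],"yaw": 0,"fingers": 2.8},
    {"linear": [0,0,0],"yaw": 0,"fingers": 2.8},
  ],
)

```text
clock: 26.75
tcp_pos: [0.5981, 0.0146, 0.1826]
orientation: [0.637, 0.771, 0.0, 0.0]
contact_force: [0.3, -0.1, 0.3]
opening: 0.357
gripper_force: 25.0
```

```bash
python3 - <<'E'
from h import *
sd,_=snap("side");stat();w,c=snap("wrist");cv2.imwrite("pics/w18.png",w)
print(foot(sd));hole(w,304,322)
E
```

```text
26.8 [0.5981 0.0147 0.1826] [-0.5 -0.8 -0.5] 0.357
([([303, 247, 16, 10, 70], [312.7, 252.6])], [([301, 247, 13, 7, 66], [306.6, 250.2])])
304 ..........................................
305 ..........................................
306 ...................p......................
307 ................pppppp....................
308 .....................BBBBBB...............
309 ...........WWWWWWWW.pBBBBBBB..............
310 ..........WWWWWWWWW.pBBBBBBBB.............
311 ..........WWWWWWWWW.pBBBBBBBBB............
312 .........WWWWWWWWWW.pBBBBBBBBBB...........
313 .........WWWWWWWWWW.pBBBBBBBBBB...........
314 .......p.WWWWWWWWWW.pBBBBBBBBBBp..........
315 .......pp.WWWWWWWWW..BBBBBBBBBppp.........
316 ......pppp.WWWWWWWW..BBBBBBBBpppp.........
317 ......ppppp.WWWWWWW..BBBBBBBppppp.........
318 .......ppppp.WWWWWW..BBBBBpppppp..........
319 ......ppppppppp.WWWW.BBBBpppppppp.........
320 ......pppppppppppppppppppppppppp..........
321 .......pppppppppppppppppppppppppp.........
```

play_rows(
  steps=[
    {"linear": [0,0,1],"yaw": 0,"fingers": 2.8},
    {"linear": [0,0.17,0.4],"yaw": 0,"fingers": 2.8},
    {"linear": [0,0,0],"yaw": 0,"fingers": 2.8},
    {"linear": [0,0,0],"yaw": 0,"fingers": 2.8},
    {"linear": [0,0,0],"yaw": 0,"fingers": 2.8},
  ],
)

```text
clock: 27.27
tcp_pos: [0.5982, 0.0164, 0.1965]
orientation: [0.637, 0.771, 0.0, 0.0]
contact_force: [-0.6, -0.6, -1.3]
opening: 0.359
gripper_force: 24.9
```

play_rows(
  steps=[
    {"linear": [0,0,-0.4],"yaw": 0,"fingers": 2.8},
    {"linear": [0,0,-0.3],"yaw": 0,"fingers": 2.8},
    {"linear": [0,0,-0.3],"yaw": 0,"fingers": 2.8},
    {"linear": [0,0,-0.2],"yaw": 0,"fingers": 2.8},
    {"linear": [0,0,-0.2],"yaw": 0,"fingers": 2.8},
  ],
)

```text
clock: 27.68
tcp_pos: [0.5977, 0.0164, 0.1815]
orientation: [0.637, 0.771, -0.0, -0.0]
contact_force: [-0.3, 0.3, -1.2]
opening: 0.353
gripper_force: 24.9
```

play_rows(
  steps=[
    {"linear": [0,0,0],"yaw": 0,"fingers": 2.8},
    {"linear": [0,0,0],"yaw": 0,"fingers": 2.8},
    {"linear": [0,0,0],"yaw": 0,"fingers": 2.8},
    {"linear": [0,0,0],"yaw": 0,"fingers": 2.8},
    {"linear": [0,0,0],"yaw": 0,"fingers": 2.8},
  ],
)

```text
clock: 28.1
tcp_pos: [0.5982, 0.0163, 0.1826]
orientation: [0.637, 0.771, 0.0, 0.0]
contact_force: [0.4, -0.2, -0.6]
opening: 0.36
gripper_force: 24.9
```

```bash
python3 - <<'E'
from h import *
sd,_=snap("side");stat();w,c=snap("wrist");cv2.imwrite("pics/w19.png",w)
print(foot(sd));hole(w,304,322)
E
```

```text
28.15 [0.5982 0.0164 0.1826] [ 0.5  0.3 -0.2] 0.36
([([303, 244, 16, 10, 69], [312.7, 249.6])], [([301, 244, 13, 7, 70], [306.7, 247.1])])
304 ..........................................
305 ..........................................
306 ...................pp.....................
307 ..............ppppp####pp.................
308 ............pp#####p######p...............
309 ...........ppppppppppp#p##p...............
310 .........pp#pppppppppp####p...............
311 ..........p#ppppppppppppp#p...............
312 ..........pppppppppppppp##p...............
313 .......p..ppppppppppppppp#p...............
314 .......pp.ppppppppppppppp#p....p..........
315 .......pppppppppppppppppp#p...ppp.........
316 ......ppppppppppppppppppppp...ppp.........
317 ......pppppppppppppppppppp..ppppp.........
318 ......ppppppppppppppppppp.pppppp..........
319 ......pppppppppppppppppppppppppp..........
320 ......pppppppppppppppppppppppppp..........
321 .......ppppppppppppppppppppppppp..........
```

play_rows(
  steps=[
    {"linear": [-0.05,0,-0.4],"yaw": 0,"fingers": 2.8},
    {"linear": [0,0,-0.4],"yaw": 0,"fingers": 2.8},
    {"linear": [0,0,-0.4],"yaw": 0,"fingers": 2.8},
    {"linear": [0,0,-0.2],"yaw": 0,"fingers": 2.8},
    {"linear": [0,0,0],"yaw": 0,"fingers": 2.8},
  ],
)

```text
clock: 28.62
tcp_pos: [0.5969, 0.0164, 0.1671]
orientation: [0.637, 0.771, -0.001, -0.001]
contact_force: [-0.4, 0.1, -0.3]
opening: 0.356
gripper_force: 24.9
```

```bash
python3 - <<'E'
from h import *
sd,_=snap("side");stat();print(foot(sd))
E
```

```text
28.67 [0.5971 0.0164 0.1675] [-0.6  0.6 -0.7] 0.362
([([303, 245, 16, 10, 68], [312.9, 250.5])], [([301, 245, 13, 7, 69], [306.8, 248.1])])
```

play_rows(
  steps=[
    {"linear": [0,0,-0.2],"yaw": 0,"fingers": 2.8},
    {"linear": [0,0,-0.2],"yaw": 0,"fingers": 2.8},
    {"linear": [0,0,-0.2],"yaw": 0,"fingers": 2.8},
    {"linear": [0,0,-0.2],"yaw": 0,"fingers": 2.8},
    {"linear": [0,0,0],"yaw": 0,"fingers": 2.8},
  ],
)

```text
clock: 29.08
tcp_pos: [0.5974, 0.0164, 0.1598]
orientation: [0.637, 0.771, -0.0, -0.0]
contact_force: [-0.3, 0.1, -1.1]
opening: 0.357
gripper_force: 25.0
```

```bash
python3 - <<'E'
from h import *
sd,_=snap("side");cv2.imwrite("pics/side8.png",sd);stat();print(foot(sd))
E
```

```text
29.13 [0.5974 0.0164 0.16  ] [-0.1 -0.6 -0.5] 0.359
([([303, 247, 16, 10, 69], [312.9, 252.6])], [([301, 247, 13, 7, 65], [306.8, 250.1])])
```

play_rows(
  steps=[
    {"linear": [0,0,-0.1],"yaw": 0,"fingers": 2.8},
    {"linear": [0,0,-0.1],"yaw": 0,"fingers": 2.8},
    {"linear": [0,0,-0.1],"yaw": 0,"fingers": 2.8},
    {"linear": [0,0,0],"yaw": 0,"fingers": 2.8},
    {"linear": [0,0,0],"yaw": 0,"fingers": 2.8},
  ],
)

```text
clock: 29.55
tcp_pos: [0.5975, 0.0164, 0.1572]
orientation: [0.637, 0.771, -0.0, -0.0]
contact_force: [-0.4, 0.8, -0.0]
opening: 0.357
gripper_force: 25.0
```

```bash
python3 - <<'E'
from h import *
sd,_=snap("side");cv2.imwrite("pics/side9.png",sd);stat();print(foot(sd))
for n in("side7","side8","side9"):
    i=cv2.imread(f"pics/{n}.png").astype(int);print(n,"col306",i[226:260,306,2].tolist())
E
```

```text
29.6 [0.5975 0.0164 0.1573] [-1.   0.   0.1] 0.358
([([304, 247, 15, 11, 71], [312.9, 253.4])], [([301, 248, 13, 7, 65], [306.7, 251.1])])
side7 col306 [104, 126, 141, 132, 109, 90, 85, 83, 74, 66, 61, 56, 73, 103, 122, 118, 101, 95, 107, 107, 103, 99, 98, 102, 123, 142, 122, 77, 43, 51, 58, 61, 61, 59]
side8 col306 [108, 130, 155, 171, 174, 166, 143, 111, 82, 67, 61, 57, 71, 100, 121, 120, 102, 89, 85, 85, 89, 100, 109, 105, 100, 98, 101, 124, 146, 128, 79, 42, 43, 52]
side9 col306 [110, 131, 155, 170, 174, 175, 167, 146, 112, 82, 66, 59, 57, 72, 103, 124, 119, 101, 90, 90, 89, 92, 105, 107, 103, 100, 98, 102, 124, 144, 123, 77, 40, 42]
```

All three weights move as one stack, and the second steel ring's top is 9 mm higher on the stack, as expected. Releasing and backing away.

play_rows(
  steps=[
    {"linear": [0,0,0],"yaw": 0,"fingers": 3.4},
    {"linear": [0,0,0],"yaw": 0,"fingers": 3.7},
    {"linear": [0,0,0],"yaw": 0,"fingers": 4},
    {"linear": [0,0,0],"yaw": 0,"fingers": 4.3},
    {"linear": [0,0,0],"yaw": 0,"fingers": 4.5},
  ],
)

```text
clock: 30.02
tcp_pos: [0.5976, 0.0163, 0.1574]
orientation: [0.637, 0.771, 0.0, 0.0]
contact_force: [-0.2, 0.8, -1.1]
opening: 0.527
gripper_force: 0.0
```

play_rows(
  steps=[
    {"linear": [0,0,0.5],"yaw": 0,"fingers": 4.5},
    {"linear": [0,0,1.5],"yaw": 0,"fingers": 4.5},
    {"linear": [0,0,2],"yaw": 0,"fingers": 4.5},
    {"linear": [0,0,2],"yaw": 0,"fingers": 4.5},
    {"linear": [0,0,1],"yaw": 0,"fingers": 4.5},
  ],
)

```text
clock: 30.43
tcp_pos: [0.5985, 0.0163, 0.2306]
orientation: [0.637, 0.771, 0.001, 0.002]
contact_force: [0.1, 1.1, 0.4]
opening: 0.528
gripper_force: 0.0
```

play_rows(
  steps=[
    {"linear": [0,0,3],"yaw": 0,"fingers": 4.5},
    {"linear": [-3,0,2],"yaw": 0,"fingers": 4.5},
    {"linear": [-4,0,0],"yaw": 0,"fingers": 4.5},
    {"linear": [-4,0,0],"yaw": 0,"fingers": 4.5},
    {"linear": [-4,0,0],"yaw": 0,"fingers": 4.5},
  ],
)

```text
clock: 30.85
tcp_pos: [0.4464, 0.0163, 0.2777]
orientation: [0.637, 0.771, 0.0, 0.0]
contact_force: [0.3, -0.9, 0.3]
opening: 0.524
gripper_force: 0.0
```

play_rows(
  steps=[
    {"linear": [0,0,0],"yaw": 0,"fingers": 4.5},
    {"linear": [0,0,0],"yaw": 0,"fingers": 4.5},
    {"linear": [0,0,0],"yaw": 0,"fingers": 4.5},
    {"linear": [0,0,0],"yaw": 0,"fingers": 4.5},
    {"linear": [0,0,0],"yaw": 0,"fingers": 4.5},
  ],
)

```text
clock: 31.27
tcp_pos: [0.4489, 0.0162, 0.2774]
orientation: [0.637, 0.771, 0.0, 0.0]
contact_force: [0.7, 0.1, -1.2]
opening: 0.524
gripper_force: 0.0
```

play_rows(
  steps=[
    {"linear": [0,0,0],"yaw": 0,"fingers": 4.5},
    {"linear": [0,0,0],"yaw": 0,"fingers": 4.5},
    {"linear": [0,0,0],"yaw": 0,"fingers": 4.5},
    {"linear": [0,0,0],"yaw": 0,"fingers": 4.5},
    {"linear": [0,0,0],"yaw": 0,"fingers": 4.5},
  ],
)

```text
clock: 31.68
tcp_pos: [0.4478, 0.0163, 0.2772]
orientation: [0.637, 0.771, -0.0, -0.0]
contact_force: [-0.2, -0.5, -0.6]
opening: 0.528
gripper_force: 0.0
```

```bash
python3 - <<'E'
from h import *
sd,c=snap("side");cv2.imwrite("pics/side10.png",sd);tp,_=snap("top");cv2.imwrite("pics/top10.png",tp);w,_=snap("wrist");cv2.imwrite("pics/w20.png",w);stat();print(foot(sd))
print("px for 13mm:",proj(c,[.591,.0127,.112])[1]-proj(c,[.591,.0127,.125])[1])
# gear rise in side view: match gear patch (red pointer in side too)
for n in("side0","side7","side10"):
    i=cv2.imread(f"pics/{n}.png");h=cv2.cvtColor(i,cv2.COLOR_BGR2HSV).astype(int)[170:260,270:330]
    print(n,"red",blobs(((h[...,0]<8)|(h[...,0]>170))&(h[...,1]>70)&(h[...,2]>60),3),"green",blobs((abs(h[...,0]-65)<25)&(h[...,1]>70)&(h[...,2]>40),3))
t=cv2.imread("pics/side0.png",0)[185:205,280:318]
for n in("side0","side7","side10"):
    r=cv2.matchTemplate(cv2.imread(f"pics/{n}.png",0)[170:215,270:330],t,5);print(n,cv2.minMaxLoc(r)[1::2])
E
```

```text
31.83 [0.4476 0.0164 0.2773] [-0.1 -1.1 -1. ] 0.53
([([288, 168, 31, 23, 249], [304.3, 177.3]), ([303, 247, 16, 10, 72], [312.7, 252.6])], [([359, 235, 28, 19, 494], [372.2, 243.9]), ([301, 247, 13, 7, 67], [306.7, 250.1])])
px for 13mm: 4.481893753963988
side0 red [([29, 0, 3, 9, 24], [30.0, 3.6]), ([36, 69, 5, 7, 9], [37.6, 71.6]), ([32, 71, 2, 3, 3], [32.7, 72.0]), ([42, 70, 7, 5, 9], [45.3, 71.4]), ([31, 75, 2, 4, 4], [31.2, 76.5]), ([46, 78, 3, 3, 3], [47.0, 79.0])] green [([42, 0, 2, 6, 12], [42.5, 2.5]), ([32, 30, 3, 1, 3], [33.0, 30.0])]
side7 red [([30, 34, 1, 3, 3], [30.0, 35.0]), ([44, 73, 5, 4, 6], [46.2, 74.2]), ([46, 80, 3, 3, 3], [47.0, 81.0]), ([39, 84, 3, 1, 3], [40.0, 84.0])] green [([32, 30, 3, 2, 4], [32.8, 30.2])]
side10 red [([29, 0, 3, 9, 23], [29.9, 3.5]), ([37, 33, 1, 5, 5], [37.0, 35.0]), ([44, 76, 5, 4, 6], [46.2, 77.2]), ([46, 83, 3, 3, 3], [47.0, 84.0]), ([39, 87, 3, 1, 3], [40.0, 87.0])] green [([42, 0, 2, 6, 12], [42.5, 2.5]), ([32, 30, 3, 1, 3], [33.0, 30.0])]
side0 (1.0, (10, 15))
side7 (0.580890953540802, (16, 14))
side10 (0.9605736136436462, (10, 10))
```

The foot dropped 5.1 px (≈14.8 mm, tilt ≈0.114) and the gear rose to match, so the beam is inside the green band. The arm is clear, so I'll hand in.

```bash
python3 -c "
from h import *
sd,_=snap('side');print(foot(sd));print(manip.hand_in())"
```

```text
([([288, 168, 31, 23, 250], [304.3, 177.3]), ([303, 247, 16, 10, 70], [312.8, 252.6])], [([359, 235, 28, 19, 495], [372.2, 243.9]), ([301, 247, 13, 7, 68], [306.7, 250.1])])
the job is handed in; nothing more can be done
None
```

Job handed in at about 32 s: the 100 g brass weight and two 50 g steel weights are on the post and the beam holds steady at about 0.114 rad, inside the green band (measured from how far the weight side dropped, not read off the pointer); the gear wheel comes out near 190 g, the third 50 g stays on the board, and three tries at threading the steel rings pressed the post down softly before they went on.

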